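Drive the proud locating pin home with the mallet

TASK

One of the three headed pins in the welding fixture still stands proud of its boss. Pick up the mallet and strike that pin down squarely, with the middle of the mallet's face, until its head sits fully home on the boss like the other two; use the mallet for this, not the gripper itself, and leave the chipping hammer where it lies. Then set the mallet back down on the worktop, clear of the fixture.

Things in the scene. Friction and masses are not known exactly. Their poses are not given: they have to be found in the camera images.
- mallet: Mallet, 0.4 kg: steel head with black rubber faces, 56 mm diameter, 80 mm high, standing on one face; pale wooden handle level. Origin: centre of the lower face; z up the head's axis. Handle runs along the mallet's own -x to 180 mm from the head's axis, 24 mm wide, 28 mm high, centre line 42 mm above the lower face. Grasp it from above across the handle, 55 to 65 mm from the head's axis.
- mallet_head (a point): Centre of the mallet's head, on the head's axis 40 mm above the lower face. At the start the handle's end lies on a small fixed steel rest, 28 mm high with two 9 mm horns, 150 mm from the head's axis; the mallet need not go back there.
- post_proud: Steel boss holding the proud pin: 36 mm diameter (48 mm foot), 25 mm high, fixed on the fixture, a dark 130 x 270 mm plate on feet, its top 40 mm above the worktop. Origin: centre of the boss's underside; z up. Three such bosses stand in a row 85 mm apart; any can be this one. The other two have the same pin already home.
- pin_head (a point): Centre of the top of the proud pin's head. The head is 22 mm in diameter and 6 mm thick; its top is 71 mm above the worktop when home and 97 to 101 mm at the start.
- pin (a joint): How far the proud pin has been driven down, in m: 0 to 0.004 at the start, 0.030 = fully home (head on the boss, a hard stop). The pin moves straight down in its boss, held by the spring grip of its shank: it needs about 7 N to move, more when fast, and stays where it is left.
- chipping_hammer: Welder's chipping hammer with a coil-spring handle and pointed head, 0.4 kg, about 190 x 231 x 27 mm as it lies flat on the worktop; a bystander. Origin: the middle of its outline, underneath.
Things that resemble listed ones, but are neither listed nor needed, are in the scene too. There is more than one size of the mallet; the one meant has the size given above.

How it is judged:
By the outcome, as a careful person would: the job done as asked, in the order asked, and still so for the second after the job is handed in, with the robot touching nothing.
It also fails if it takes over 45 s, if anything falls off the work surface, if the arm or the gripper's body presses on something with over 40 N, if the wrist force passes 120 N, or if a joint passes its speed limit or range.

ROBOT

A 6-joint arm with a two-finger parallel gripper is mounted at the origin on a cart in front of the work surface, level with it; the furniture and walls round the work are solid. World frame = base frame: x ahead of the robot, y to its left, z up, the work surface at z = 0. Lengths are in m, angles in rad, forces in N, time in s.
With the tool pointing down it reaches from about 0.225 to 0.875 m from the base axis. Payload 3.4 kg.
Tool frame: the origin (TCP) lies at the very end of the fingers, on their centre line; the grasp point (between the pads) lies 19 mm behind it (manip.pinch_z is the distance from the TCP to the grasp point, in m); z points along the fingers, y is the line along which they close (so a half turn about z gives the same grasp; the last joint's range is limited). The gripper opens to 85 mm and grips with 20 to 120 N. Pads are 22 mm wide; open, the fingers measure 114 mm over their backs; the gripper's body (76 mm by 85 mm) begins 54 mm behind the grasp point. The pads swing forward as they close: fully open they stand 13 mm farther back than shut.
Start: joints at [1.165, 0.276, 1.505, -0, 1.361, -0.121], TCP at [0.162, 0.552, 0.231] pointing down, gripper open.
Joint ranges: [-2.89, 2.89], [-0.75, 2.08], [0.22, 2.7], [-1.18, 4.32], [0.11, 2.71], [-2.7, 2.7]. Speed limits (rad/s): [2.57, 2.57, 3.14, 3.14, 3.14, 3.14].

INTERFACE

Orientations are given as a unit quaternion [w, x, y, z].
In Python, from rig import manip gives the robot as it stands. The module is installed in compiled form; this text tells all that it offers.
- The arm moves only by the shell command python3 -m jog 'ROWS' [FORCE]. ROWS is JSON, a list of rows, each an object of numbers: "dx", "dy", "dz": the shift along the tool's x, y, z each as a share of 25 cm, from -1 to 1; "ax", "ay", "az": the turn, a rotation vector about the tool's x, y, z each as a share of 90 degrees, from -1 to 1; "grip": the opening, from -1 (shut) to 1 (fully open), so that 0 is half open. A call has 1 to 5 rows; each row is the pose to reach, as a shift and turn from the pose commanded when the call began, along the tool's axes at that moment; what a row does not reach only later rows make up. A row lasts 1/12 s, in which the tool goes at most 41.7 mm and 7.16 degrees, less where a joint would pass 70% of its speed; a pose out of reach is approached as far as the arm can. A call with a number of a shift or a turn outside -1 to 1 is refused whole. A call with a gripper value outside its range is refused whole. The fingers move at their own pace and stop on an object; FORCE is the grip in N (left out, the last holds). Time passes only in rows, so rows that repeat a pose let the fingers close. It gives the time, the measured TCP pose, the force, the opening and the grip force at its end, in the units of the state.
- manip.get_state(): the state, without advancing time (a new reading comes with each control period).
- manip.get_image(name): name is "side" or "top" or "wrist"; returns a dict with "img" (420x560x3 uint8, red, green, blue), "mtx" (3x3 intrinsics, pixels), "world_to_cam" (4x4, takes a point from world to camera coordinates); the wrist camera has in their place "T_tool_cam" (4x4, takes a point from camera to tool coordinates, whose origin is the TCP and whose axes are the flange's). Camera axes: x right, y down, z forward; pixel columns grow to the right and rows downward; lengths in m; the calibration is good to about 2 mm. A picture is of the moment at which its call begins: read the wrist's pose just before it. There is no depth.
- manip.sign_off(): hands the job in; it is judged then, once.
The state is a dict: "clock": time; "qpos": joint angles; "qd": joint speeds; "effort": joint torques, N m; "position": TCP position; "ee_rot": TCP orientation; "contact_force": force on the tool from outside, world axes, zero at the start; "moment": the same for the moment, N m; "width": finger opening in m; "gripper_force": force on a finger pad.
Only numpy, scipy, OpenCV 4.12 (cv2) and the standard library are available. Lean on these libraries where they do the work, as an engineer would, in place of code of your own. Each camera call takes 0.05 s, during which the arm holds its last target. There are 200 camera calls.

## Working session

There is one attempt and no reset: what is moved stays moved. The work goes in short steps, Python scripts to look and compute and a shell command to move; the robot and the scene stay as the last step left them, time stands still between calls to the robot, and variables do not carry over. Pictures are saved under pics/ and viewed, at most 10 in all, crops included, and the job is handed in when it is done.

```bash
mkdir -p pics; cat > h.py <<'E'
import numpy as np, cv2
from rig import manip
from scipy.spatial.transform import Rotation as R
def cam(name):
    s=manip.get_state(); d=manip.get_image(name); K=np.array(d["mtx"])
    if name=="wrist":
        T=np.eye(4); q=s["ee_rot"]; T[:3,:3]=R.from_quat([q[1],q[2],q[3],q[0]]).as_matrix(); T[:3,3]=s["position"]
        W=T@np.array(d["T_tool_cam"])
    else: W=np.linalg.inv(np.array(d["world_to_cam"]))
    return d["img"],K,W
def ray(K,W,u,v,z):
    r=W[:3,:3]@np.linalg.solve(K,[u,v,1.]); o=W[:3,3]
    return o+r*(z-o[2])/r[2]
def proj(K,W,p):
    c=np.linalg.inv(W)@np.append(p,1); x=K@c[:3]; return x[:2]/x[2]
def save(n,img): cv2.imwrite(n,cv2.cvtColor(img,cv2.COLOR_RGB2BGR))
E
python3 - <<'E'
from h import *
for n in("top","side"):
    i,K,W=cam(n); save(f"pics/{n}0.png",i); print(n,K.tolist(),W.round(3).tolist()); np.savez(n+"0.npz",i=i,K=K,W=W)
s=manip.get_state(); print(s)
E
```

```text
top [[471.0630666623593, 0.0, 282.1346318276464], [0.0, 471.0630666623593, 203.1086935626395], [0.0, 0.0, 1.0]] [[0.0, -0.998, 0.059, 0.544], [-1.0, -0.001, -0.014, 0.147], [0.014, -0.059, -0.998, 1.487], [0.0, 0.0, 0.0, 1.0]]
side [[388.3344427268314, 0.0, 277.68820202575296], [0.0, 388.3344427268314, 207.1386569298303], [0.0, 0.0, 1.0]] [[0.937, -0.177, 0.301, 0.272], [-0.349, -0.51, 0.786, -0.778], [0.014, -0.842, -0.54, 0.714], [0.0, 0.0, 0.0, 1.0]]
{'clock': 0.1, 'qpos': array([ 1.16496079e+00,  2.76541534e-01,  1.50599655e+00, -4.71779458e-06,
        1.36071619e+00, -1.20999593e-01]), 'qd': array([ 9.93865139e-04, -4.32523909e-04, -8.06754757e-04,  1.41564615e-03,
        1.11858260e-05,  1.17934960e-04]), 'effort': array([ 1.80737559e-03, -4.17699444e+01, -2.46407068e+01, -9.46495362e-06,
        5.69622527e-03,  2.82019425e-05]), 'position': array([0.16139453, 0.55139474, 0.23052462]), 'ee_rot': array([-2.14100835e-04,  1.41936479e-01,  9.89875419e-01, -8.02752951e-04]), 'contact_force': array([0.07242232, 0.13055562, 0.31113729]), 'moment': array([-0.03111828, -0.01960325,  0.00867747]), 'gripper_force': 0.0, 'width': 0.08479318455815817}
```

View pics/top0.png

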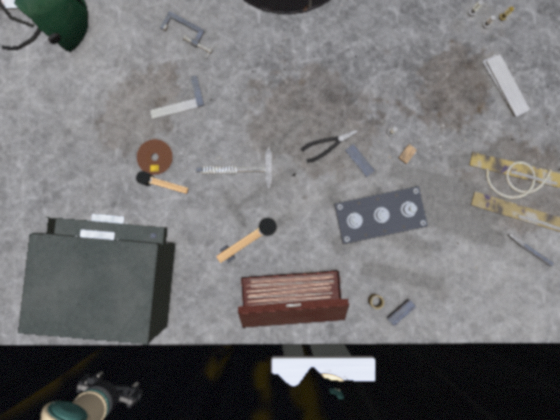

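View pics/side0.png

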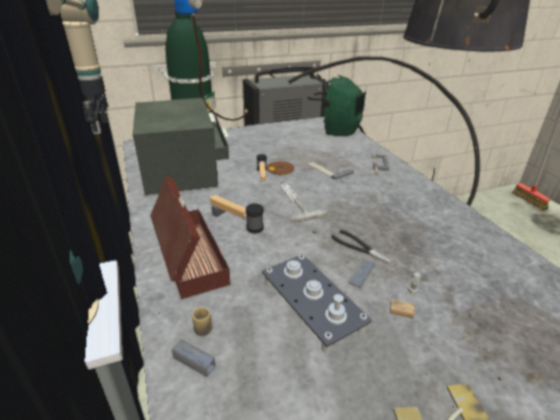

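The top view shows two mallets. One has its head at (268,226) and its handle running to (220,258), on a rest. The other has its head at (144,179) and its handle to (186,190). The first head is about 19 px wide, which matches 56 mm at roughly 335 px/m; the second is only about 12 px. Of the three bosses at (355,220), (381,215) and (408,209), the one at (408,209) is proud: in the side view it has a raised head at (338,300). I'll confirm both in one enlarged crop and measure.

```bash
python3 - <<'E'
from h import *
t=np.load("top0.npz"); s=np.load("side0.npz")
def crop(im,x,y,w,h,W,H): return cv2.resize(im[y:y+h,x:x+w],(W,H),interpolation=cv2.INTER_CUBIC)
a=crop(t["i"],125,160,160,110,400,275); b=crop(t["i"],330,180,100,69,400,275)
c=crop(s["i"],200,150,100,75,400,300); d=crop(s["i"],260,250,110,82,400,300)
save("pics/crop1.png",np.vstack([np.hstack([a,b]),np.hstack([c,d])]))
hsv=cv2.cvtColor(t["i"],cv2.COLOR_RGB2HSV)
m=((hsv[...,0]>5)&(hsv[...,0]<22)&(hsv[...,1]>100)&(hsv[...,2]>120)).astype(np.uint8)
n,l,st,ce=cv2.connectedComponentsWithStats(m)
for k in range(1,n):
    if st[k,4]>60:
        p=np.argwhere(l==k)[:,::-1].astype(np.float32); print("wood",st[k],ce[k],cv2.minAreaRect(p))
g=cv2.cvtColor(t["i"],cv2.COLOR_RGB2GRAY); m=(g<55).astype(np.uint8)
n,l,st,ce=cv2.connectedComponentsWithStats(m)
for k in range(1,n):
    if 60<st[k,4]<1500: print("dark",st[k],ce[k],ray(t["K"],t["W"],*ce[k],.08))
E
```

```text
dark [245   0  65  13 623] [280.88924559   4.89566613] [1.23626574 0.13130461 0.08      ]
dark [311   0  17   7  84] [317.17857143   2.36904762] [1.24502275 0.01980908 0.08      ]
dark [137 172  14  13 117] [143.33333333 177.44444444] [0.70349681 0.54233496 0.08      ]
dark [ 48 219   7  15  90] [ 50.84444444 225.96666667] [0.55847101 0.81283971 0.08      ]
dark [260 219  15  15 183] [267.13661202 226.13661202] [0.55825141 0.1720083  0.08      ]
dark [ 149  229   25  112 1453] [161.30350998 287.54301445] [0.37712759 0.48379178 0.08      ]
dark [292 310  35  10 147] [311.76190476 314.23129252] [0.29839784 0.03967574 0.08      ]
dark [301 345  12  11 108] [306.69444444 350.05555556] [0.19435632 0.05494265 0.08      ]
```

View pics/crop1.png

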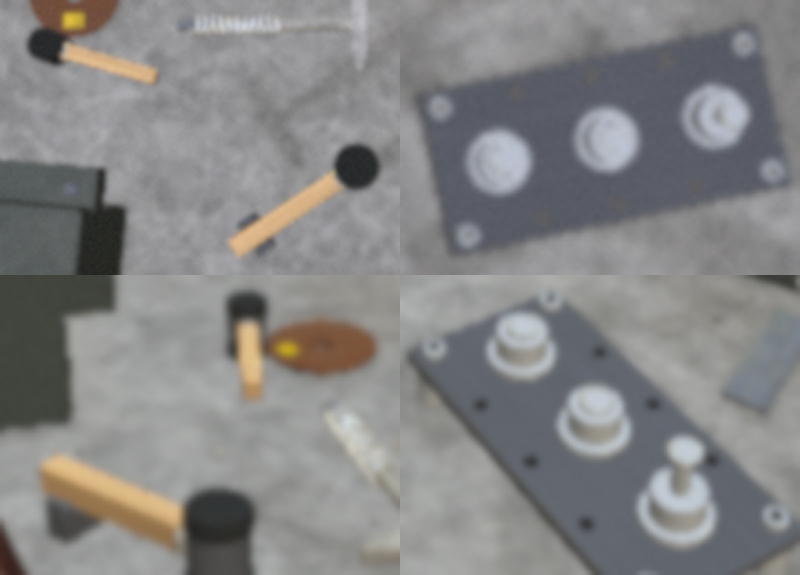

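The crop confirms both picks. The large mallet is at (268,226), with its handle on the rest, and the proud pin is the boss with the tall head at top (408,209). Next I'll measure them and plan the approach.

```bash
cat >> h.py <<'E'
def tri(A,B):
    M=[];b=[]
    for (K,W,u,v) in (A,B):
        r=W[:3,:3]@np.linalg.solve(K,[u,v,1.]); r/=np.linalg.norm(r); P=np.eye(3)-np.outer(r,r); M.append(P); b.append(P@W[:3,3])
    return np.linalg.lstsq(np.vstack(M),np.hstack(b),rcond=None)[0]
def go(p,yaw=None):
    "shares for the move to world TCP p, tool pointing straight down, tool x at yaw deg"
    s=manip.get_state(); q=s["ee_rot"]; T=R.from_quat([q[1],q[2],q[3],q[0]])
    d=T.inv().apply(np.array(p)-s["position"])/.25; x=T.as_matrix()[:,0]; y0=np.degrees(np.arctan2(x[1],x[0]))
    y=np.radians(y0 if yaw is None else yaw); D=np.array([[np.cos(y),np.sin(y),0],[np.sin(y),-np.cos(y),0],[0,0,-1]])
    a=(T.inv()*R.from_matrix(D)).as_rotvec()/(np.pi/2)
    print("yaw now",y0.round(2),"d",d.round(4),"a",a.round(4))
E
python3 - <<'E'
from h import *
t=np.load("top0.npz"); s=np.load("side0.npz"); K,W=t["K"],t["W"]
h=ray(K,W,267.3,226.1,.08)
e=ray(K,W,221,258.8,.056); print("head",h,"end",e, "dir",np.degrees(np.arctan2(e[1]-h[1],e[0]-h[0])),np.linalg.norm(e-h))
# pin head: crop b px (725,112) scale 4 ; side crop d (686,452)
u,v=330+(725-400)/4,180+112/4; us,vs=260+(686-400)/400*110,250+(452-300)/300*82
print(u,v,us,vs,"pin",ray(K,W,u,v,.099),ray(s["K"],s["W"],us,vs-1.5,.099),tri((K,W,u,v),(s["K"],s["W"],us,vs)))
print("case lid",tri((K,W,347,305),(s["K"],s["W"],210,285)),tri((K,W,240,315),(s["K"],s["W"],170,182)))
print("box",ray(K,W,158,236,.25))
d=(e-h)[:2]/np.linalg.norm((e-h)[:2]); g=h[:2]+.06*d; print("g",g)
go([.2,.35,.33],143); go([g[0],g[1],.25],125)
E
```

```text
head [0.55836069 0.17152143 0.08      ] end [0.4599983  0.31137103 0.056     ] dir 125.12041087110944 0.17265303779853464
411.25 208.0 338.65 291.5466666666667 pin [ 0.61189468 -0.25480664  0.099     ] [ 0.62333977 -0.2439552   0.099     ] [ 0.61405853 -0.25386799  0.10662694]
case lid [ 0.34423036 -0.07456275  0.05097809] [0.32165487 0.24310169 0.1710948 ]
box [0.53072301 0.45367538 0.25      ]
g [0.52384289 0.22059812]
yaw now 163.68 d [-0.3745 -0.7304 -0.3968] a [-1.100e-03  1.000e-04  2.298e-01]
yaw now 163.68 d [-1.7632 -0.8626 -0.0768] a [-1.100e-03  2.000e-04  4.298e-01]
```

```bash
python3 -m jog '[{"dx":-0.37,"dy":-0.73,"dz":-0.4,"az":0.23},{"dx":-0.37,"dy":-0.73,"dz":-0.4,"az":0.23},{"dx":-0.37,"dy":-0.73,"dz":-0.4,"az":0.23},{"dx":-0.37,"dy":-0.73,"dz":-0.4,"az":0.23},{"dx":-0.37,"dy":-0.73,"dz":-0.4,"az":0.23}]'; python3 - <<'E'
from h import *
go([.36,.30,.32],125);go([.524,.221,.25],125)
E
```

```text
yaw now 163.68 d [-1.0449 -0.7424 -0.3569] a [-1.100e-03  2.000e-04  4.298e-01]
yaw now 163.68 d [-1.7633 -0.8609 -0.0768] a [-1.100e-03  2.000e-04  4.298e-01]schema error: expected keys dx, dy, dz, ax, ay, az, grip
```

```bash
python3 -m jog '[{"dx":-0.37,"dy":-0.73,"dz":-0.4,"ax":0,"ay":0,"az":0.23,"grip":1},{"dx":-0.37,"dy":-0.73,"dz":-0.4,"ax":0,"ay":0,"az":0.23,"grip":1},{"dx":-0.37,"dy":-0.73,"dz":-0.4,"ax":0,"ay":0,"az":0.23,"grip":1},{"dx":-0.37,"dy":-0.73,"dz":-0.4,"ax":0,"ay":0,"az":0.23,"grip":1},{"dx":-0.37,"dy":-0.73,"dz":-0.4,"ax":0,"ay":0,"az":0.23,"grip":1}]'; python3 - <<'E'
from h import *
go([.36,.30,.32],125);go([.524,.221,.25],125)
E
```

```text
clock: 0.52
position: [0.1956, 0.3659, 0.323]
ee_rot: [-0.0, 0.317, 0.948, -0.001]
contact_force: [1.6, -0.4, -0.3]
width: 0.0849
gripper_force: 0.0
yaw now 143.02 d [-0.6841  0.185   0.012 ] a [-0.0007  0.0003  0.2002]
yaw now 143.02 d [-1.3981  0.3275  0.2921] a [-0.0007  0.0003  0.2002]
```

```bash
python3 -m jog '[{"dx":-0.82,"dy":0.19,"dz":0.02,"ax":0,"ay":0,"az":0.2,"grip":1},{"dx":-0.82,"dy":0.19,"dz":0.02,"ax":0,"ay":0,"az":0.2,"grip":1},{"dx":-0.82,"dy":0.19,"dz":0.02,"ax":0,"ay":0,"az":0.2,"grip":1},{"dx":-0.82,"dy":0.19,"dz":0.02,"ax":0,"ay":0,"az":0.2,"grip":1},{"dx":-0.82,"dy":0.19,"dz":0.02,"ax":0,"ay":0,"az":0.2,"grip":1}]'; python3 - <<'E'
from h import *
go([.524,.221,.20],125)
E
```

```text
clock: 0.93
position: [0.3875, 0.2818, 0.3178]
ee_rot: [-0.0, 0.462, 0.887, 0.0]
contact_force: [0.5, 0.2, 0.1]
width: 0.0855
gripper_force: 0.0
yaw now 124.96 d [-0.5125  0.308   0.4711] a [ 0.0001 -0.0002 -0.0004]
```

```bash
python3 -m jog '[{"dx":-0.51,"dy":0.31,"dz":0.47,"ax":0,"ay":0,"az":0,"grip":1},{"dx":-0.51,"dy":0.31,"dz":0.47,"ax":0,"ay":0,"az":0,"grip":1},{"dx":-0.51,"dy":0.31,"dz":0.47,"ax":0,"ay":0,"az":0,"grip":1},{"dx":-0.51,"dy":0.31,"dz":0.47,"ax":0,"ay":0,"az":0,"grip":1},{"dx":-0.51,"dy":0.31,"dz":0.47,"ax":0,"ay":0,"az":0,"grip":1}]'; python3 -m jog '[{"dx":0,"dy":0,"dz":0,"ax":0,"ay":0,"az":0,"grip":1}]'; python3 - <<'E'
from h import *
i,K,W=cam("wrist"); save("pics/w1.png",i); np.savez("w1.npz",i=i,K=K,W=W); print(K,W)
print(proj(K,W,[.524,.221,.056]),proj(K,W,[.558,.172,.08]),proj(K,W,[.46,.311,.056]))
E
```

```text
clock: 1.35
position: [0.5244, 0.2209, 0.1966]
ee_rot: [-0.001, 0.463, 0.886, -0.002]
contact_force: [0.1, 0.1, -0.0]
width: 0.0855
gripper_force: 0.0
clock: 1.43
position: [0.5242, 0.2205, 0.1955]
ee_rot: [-0.002, 0.463, 0.886, -0.003]
contact_force: [0.2, -0.7, 0.4]
width: 0.0855
gripper_force: 0.0
[[321.02851256   0.         280.84748342]
 [  0.         321.02851256 211.36473853]
 [  0.           0.           1.        ]] [[ 0.82123444  0.54681219  0.16300435  0.48125356]
 [ 0.57055345 -0.78368527 -0.24557311  0.28207361]
 [-0.00653827  0.29467579 -0.95557492  0.33775469]
 [ 0.          0.          0.          1.        ]]
[283.1639659  198.36774064] [282.99168425 270.07392651] [281.95461913  65.76534457]
```

View pics/w1.png

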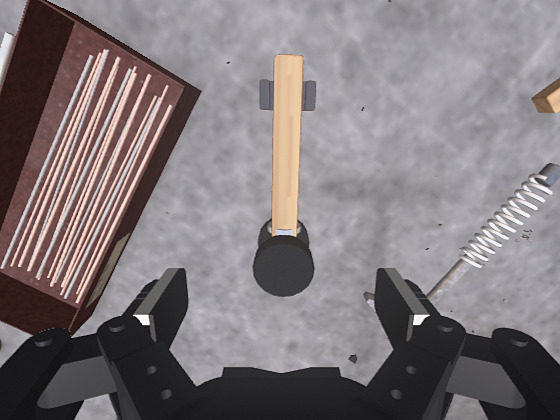

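```bash
python3 - <<'E'
from h import *
d=np.load("w1.npz"); i,K,W=d["i"],d["K"],d["W"]
hsv=cv2.cvtColor(i,cv2.COLOR_RGB2HSV)
m=((hsv[...,0]>8)&(hsv[...,0]<25)&(hsv[...,1]>70)&(hsv[...,2]>150)).astype(np.uint8); m[:,:230]=0;m[:,340:]=0;m[250:]=0
for v in (65,100,150,200,225):
    c=np.where(m[v])[0]; print(v,c.min(),c.max(),ray(K,W,(c.min()+c.max())/2,v,.056)[:2].round(4), np.linalg.norm(ray(K,W,c.max(),v,.056)-ray(K,W,c.min(),v,.056)))
g=cv2.cvtColor(i,cv2.COLOR_RGB2GRAY)[:310]; mm=(g<62).astype(np.uint8); mm[:,:245]=0;mm[:,325:]=0;mm[:225]=0
n,l,st,ce=cv2.connectedComponentsWithStats(mm); k=1+st[1:,4].argmax(); print(st[k],ce[k])
p=np.argwhere(l==k)[:,::-1]; c,r=cv2.minEnclosingCircle(p[p[:,1]>250].astype(np.float32)); print(c,r)
print("head",ray(K,W,*c,.08),"rad",np.linalg.norm(ray(K,W,c[0]-r,c[1],.08)-ray(K,W,*c,.08)))
print("tip",ray(K,W,370,297,.015), "rest", ray(K,W,263,95,.03),ray(K,W,312,95,.03))
E
```

```text
65 274 302 [0.4637 0.3142] 0.02254147989420968
100 274 301 [0.4787 0.2922] 0.02239683677020693
150 273 299 [0.5012 0.258 ] 0.022546630873408545
200 272 297 [0.5259 0.2204] 0.022710698980039894
225 272 296 [0.5393 0.2004] 0.022333217507854244
[253 225  61  71 807] [283.12763321 251.87112763]
(283.1855773925781, 266.3865966796875) 30.430143356323242
head [0.55606535 0.1750736  0.08      ] rad 0.02701147957474113
tip [0.67845469 0.17329612 0.015     ] rest [0.45782255 0.28403638 0.03      ] [0.49413414 0.30924677 0.03      ]
```

The wrist view shows the mallet handle from (288,55) to (285,232), the head's top face at (283,266), and its end on the rest. The near chipping-hammer tip at (370,297) is well clear of the grasp.

```bash
python3 - <<'E'
from h import *
go([.5245,.2225,.022],123.6)
E
```

```text
yaw now 124.83 d [-0.0032  0.0108  0.702 ] a [-0.0033 -0.0012  0.0137]
```

```bash
python3 -m jog '[{"dx":0,"dy":0.01,"dz":0.15,"ax":0,"ay":0,"az":0.014,"grip":0.3},{"dx":0,"dy":0.01,"dz":0.3,"ax":0,"ay":0,"az":0.014,"grip":0.3},{"dx":0,"dy":0.01,"dz":0.45,"ax":0,"ay":0,"az":0.014,"grip":0.3},{"dx":0,"dy":0.01,"dz":0.58,"ax":0,"ay":0,"az":0.014,"grip":0.3},{"dx":0,"dy":0.01,"dz":0.58,"ax":0,"ay":0,"az":0.014,"grip":0.3}]'; python3 - <<'E'
from h import *
go([.5245,.2225,.022],123.6)
E
```

```text
clock: 1.9
position: [0.5192, 0.2241, 0.0507]
ee_rot: [-0.004, 0.471, 0.882, -0.004]
contact_force: [-1.1, -1.3, -1.2]
width: 0.0553
gripper_force: 0.0
yaw now 123.77 d [-0.0176  0.0153  0.1145] a [-0.0072 -0.0026  0.0019]
```

```bash
python3 -m jog '[{"dx":-0.016,"dy":0.014,"dz":0.06,"ax":-0.005,"ay":0,"az":0,"grip":0.3},{"dx":-0.016,"dy":0.014,"dz":0.11,"ax":-0.005,"ay":0,"az":0,"grip":0.3},{"dx":-0.016,"dy":0.014,"dz":0.11,"ax":-0.005,"ay":0,"az":0,"grip":0.3}]'; python3 - <<'E'
from h import *
go([.5245,.2225,.022],123.6)
E
```

```text
clock: 2.15
position: [0.5292, 0.2238, 0.0284]
ee_rot: [0.001, 0.471, 0.882, 0.003]
contact_force: [-0.7, -0.1, 0.2]
width: 0.0556
gripper_force: 0.0
yaw now 123.75 d [ 0.0061 -0.0188  0.0254] a [ 0.0044 -0.0005  0.0017]
```

```bash
python3 -m jog '[{"dx":0,"dy":0,"dz":0.01,"ax":0,"ay":0,"az":0,"grip":0.3},{"dx":0,"dy":0,"dz":0.01,"ax":0,"ay":0,"az":0,"grip":0.3},{"dx":0,"dy":0,"dz":0.01,"ax":0,"ay":0,"az":0,"grip":0.3}]'; python3 - <<'E'
from h import *
go([.5245,.2225,.022],123.6)
E
```

```text
clock: 2.4
position: [0.5307, 0.2239, 0.0271]
ee_rot: [0.003, 0.471, 0.882, 0.004]
contact_force: [-0.7, 0.2, -0.5]
width: 0.0558
gripper_force: 0.0
yaw now 123.74 d [ 0.0094 -0.024   0.0201] a [0.0067 0.0004 0.0016]
```

```bash
python3 -m jog '[{"dx":0.01,"dy":-0.024,"dz":0.018,"ax":0.006,"ay":0,"az":0,"grip":0.3},{"dx":0.01,"dy":-0.024,"dz":0.018,"ax":0.006,"ay":0,"az":0,"grip":0.3},{"dx":0.01,"dy":-0.024,"dz":0.018,"ax":0.006,"ay":0,"az":0,"grip":0.3},{"dx":0.01,"dy":-0.024,"dz":0.018,"ax":0.006,"ay":0,"az":0,"grip":0.3}]'; python3 - <<'E'
from h import *
go([.5245,.2225,.022],123.6)
E
```

```text
clock: 2.73
position: [0.5236, 0.2221, 0.0209]
ee_rot: [-0.0, 0.472, 0.882, -0.001]
contact_force: [0.1, 0.8, -0.7]
width: 0.0557
gripper_force: 0.0
yaw now 123.73 d [-0.0006  0.004  -0.0043] a [-0.0009  0.      0.0014]
```

Aligned. I'll close with full force.

```bash
python3 -m jog '[{"dx":0,"dy":0.002,"dz":0,"ax":0,"ay":0,"az":0,"grip":-0.2},{"dx":0,"dy":0.002,"dz":0,"ax":0,"ay":0,"az":0,"grip":-1},{"dx":0,"dy":0.002,"dz":0,"ax":0,"ay":0,"az":0,"grip":-1},{"dx":0,"dy":0.002,"dz":0,"ax":0,"ay":0,"az":0,"grip":-1},{"dx":0,"dy":0.002,"dz":0,"ax":0,"ay":0,"az":0,"grip":-1}]' 120; python3 -m jog '[{"dx":0,"dy":0,"dz":0,"ax":0,"ay":0,"az":0,"grip":-1},{"dx":0,"dy":0,"dz":0,"ax":0,"ay":0,"az":0,"grip":-1}]'
```

```text
clock: 3.15
position: [0.5247, 0.2226, 0.0212]
ee_rot: [0.0, 0.472, 0.882, -0.0]
contact_force: [0.7, 1.0, 3.1]
width: 0.0227
gripper_force: 117.6
clock: 3.32
position: [0.5246, 0.2226, 0.0212]
ee_rot: [0.0, 0.472, 0.882, -0.0]
contact_force: [0.4, 1.5, 4.3]
width: 0.0223
gripper_force: 117.6
```

```bash
python3 -m jog '[{"dx":0,"dy":0,"dz":-0.06,"ax":0,"ay":0,"az":0,"grip":-1},{"dx":0,"dy":0,"dz":-0.18,"ax":0,"ay":0,"az":0,"grip":-1},{"dx":0,"dy":0,"dz":-0.32,"ax":0,"ay":0,"az":0,"grip":-1},{"dx":0,"dy":0,"dz":-0.46,"ax":0,"ay":0,"az":0,"grip":-1},{"dx":0,"dy":0,"dz":-0.6,"ax":0,"ay":0,"az":0,"grip":-1}]'; python3 -m jog '[{"dx":0,"dy":0,"dz":-0.11,"ax":0,"ay":0,"az":0,"grip":-1},{"dx":0,"dy":0,"dz":-0.11,"ax":0,"ay":0,"az":0,"grip":-1},{"dx":0,"dy":0,"dz":-0.11,"ax":0,"ay":0,"az":0,"grip":-1}]';python3 - <<'E'
from h import *
go([.5816,-.2064,.2],123.7)
i,K,W=cam("wrist"); save("pics/w2.png",i); np.savez("w2.npz",i=i,K=K,W=W)
E
```

```text
clock: 3.73
position: [0.5226, 0.2219, 0.1707]
ee_rot: [-0.002, 0.472, 0.882, -0.002]
contact_force: [2.0, 0.1, -3.8]
width: 0.0226
gripper_force: 118.0
clock: 3.98
position: [0.5242, 0.2225, 0.1987]
ee_rot: [-0.0, 0.472, 0.882, -0.0]
contact_force: [0.4, -0.9, -3.8]
width: 0.0226
gripper_force: 118.6
yaw now 123.71 d [-1.5543 -0.7612 -0.0044] a [-0.0003  0.0001  0.0001]
```

View pics/w2.png

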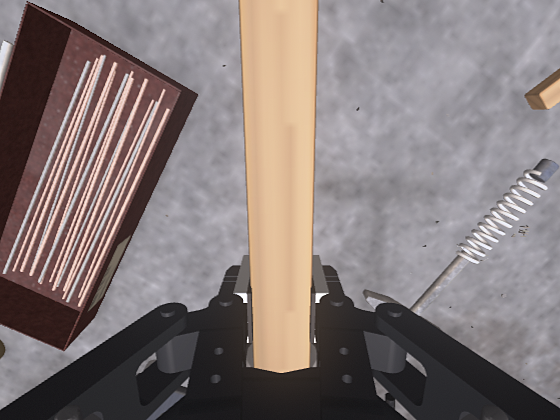

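The mallet is held, with its handle running straight along the pads from (279,0) to (282,370). Now I'll carry it toward the pin.

```bash
python3 -m jog '[{"dx":-0.08,"dy":-0.04,"dz":0,"ax":0,"ay":0,"az":0,"grip":-1},{"dx":-0.2,"dy":-0.1,"dz":0,"ax":0,"ay":0,"az":0,"grip":-1},{"dx":-0.33,"dy":-0.16,"dz":0,"ax":0,"ay":0,"az":0,"grip":-1},{"dx":-0.46,"dy":-0.22,"dz":0,"ax":0,"ay":0,"az":0,"grip":-1},{"dx":-0.59,"dy":-0.29,"dz":0,"ax":0,"ay":0,"az":0,"grip":-1}]'; python3 -m jog '[{"dx":-0.13,"dy":-0.06,"dz":0,"ax":0,"ay":0,"az":0,"grip":-1},{"dx":-0.26,"dy":-0.13,"dz":0,"ax":0,"ay":0,"az":0,"grip":-1},{"dx":-0.39,"dy":-0.19,"dz":0,"ax":0,"ay":0,"az":0,"grip":-1},{"dx":-0.49,"dy":-0.24,"dz":0,"ax":0,"ay":0,"az":0,"grip":-1},{"dx":-0.55,"dy":-0.27,"dz":0,"ax":0,"ay":0,"az":0,"grip":-1}]';python3 -m jog '[{"dx":0,"dy":0,"dz":0,"ax":0,"ay":0,"az":0,"grip":-1},{"dx":0,"dy":0,"dz":0,"ax":0,"ay":0,"az":0,"grip":-1}]'; python3 - <<'E'
from h import *
go([.5816,-.2064,.2],123.7)
i,K,W=cam("wrist"); np.savez("w3.npz",i=i,K=K,W=W); save("pics/w3.png",i)
E
```

```text
clock: 4.45
position: [0.544, 0.0584, 0.195]
ee_rot: [-0.003, 0.471, 0.882, -0.002]
contact_force: [0.5, -0.6, -3.7]
width: 0.0225
gripper_force: 118.2
clock: 4.87
position: [0.5643, -0.0954, 0.1948]
ee_rot: [-0.003, 0.473, 0.881, -0.002]
contact_force: [-0.0, 0.1, -2.6]
width: 0.0233
gripper_force: 118.2
clock: 5.03
position: [0.5642, -0.0926, 0.1953]
ee_rot: [-0.004, 0.473, 0.881, -0.001]
contact_force: [-0.0, 0.6, -3.4]
width: 0.0226
gripper_force: 118.2
yaw now 123.59 d [-0.4178 -0.194  -0.0201] a [-0.0035 -0.0036 -0.0012]
```

View pics/w3.png

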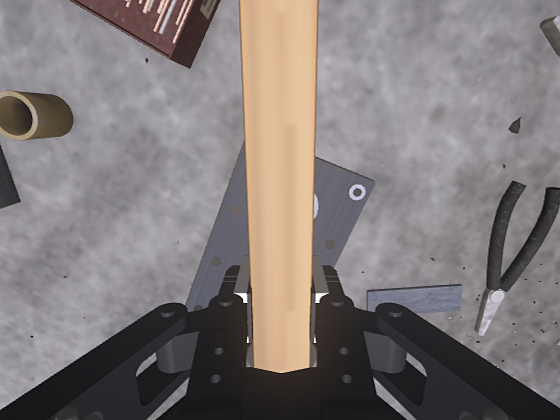

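The wrist view shows the fixture, but the proud pin is hidden behind the gripper. I'll step past it so the wrist camera can see the pin beside the handle, then measure it from close up.

```bash
python3 -m jog '[{"dx":-0.11,"dy":-0.07,"dz":-0.02,"ax":0,"ay":0,"az":0,"grip":-1},{"dx":-0.24,"dy":-0.15,"dz":-0.02,"ax":0,"ay":0,"az":0,"grip":-1},{"dx":-0.37,"dy":-0.23,"dz":-0.02,"ax":0,"ay":0,"az":0,"grip":-1},{"dx":-0.5,"dy":-0.3,"dz":-0.02,"ax":0,"ay":0,"az":0,"grip":-1},{"dx":-0.63,"dy":-0.38,"dz":-0.02,"ax":0,"ay":0,"az":0,"grip":-1}]'; python3 -m jog '[{"dx":-0.11,"dy":-0.06,"dz":0,"ax":0,"ay":0,"az":0,"grip":-1},{"dx":-0.2,"dy":-0.12,"dz":0,"ax":0,"ay":0,"az":0,"grip":-1},{"dx":-0.22,"dy":-0.13,"dz":0,"ax":0,"ay":0,"az":0,"grip":-1},{"dx":-0.22,"dy":-0.13,"dz":0,"ax":0,"ay":0,"az":0,"grip":-1},{"dx":-0.22,"dy":-0.13,"dz":0,"ax":0,"ay":0,"az":0,"grip":-1}]'; python3 - <<'E'
from h import *
go([.5816,-.2064,.2],123.7)
i,K,W=cam("wrist"); np.savez("w4.npz",i=i,K=K,W=W); save("pics/w4.png",i); print(proj(K,W,[.613,-.254,.099]))
E
```

```text
clock: 5.5
position: [0.5744, -0.2751, 0.2024]
ee_rot: [-0.002, 0.471, 0.882, -0.0]
contact_force: [0.5, -0.2, -3.7]
width: 0.0224
gripper_force: 118.3
clock: 5.92
position: [0.5777, -0.3377, 0.2024]
ee_rot: [-0.002, 0.471, 0.882, 0.0]
contact_force: [0.4, 0.1, -3.2]
width: 0.0227
gripper_force: 118.3
yaw now 123.77 d [0.428  0.305  0.0107] a [-0.001  -0.0025  0.0007]
[382.96946494 147.46430275]
```

View pics/w4.png

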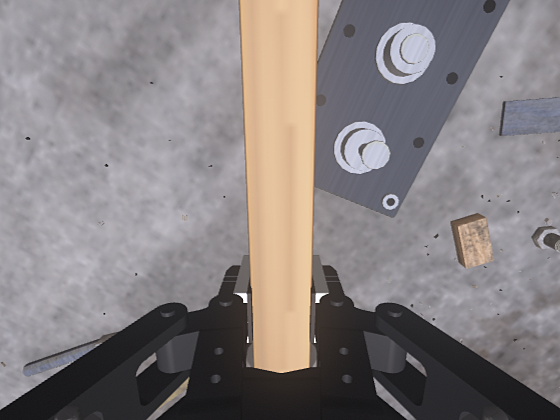

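The near view shows the proud head at about (375,154), over its foot at (361,147). The middle boss, with its pin home, is at (405,53). I'll fit circles to refine this.

```bash
python3 - <<'E'
from h import *
d=np.load("w4.npz"); i,K,W=d["i"],d["K"],d["W"]
g=cv2.cvtColor(i,cv2.COLOR_RGB2GRAY)
def circ(x,y,w,r0,r1):
    c=cv2.resize(cv2.medianBlur(g,3)[y-w:y+w,x-w:x+w],None,fx=4,fy=4,interpolation=cv2.INTER_CUBIC)
    h=cv2.HoughCircles(c,cv2.HOUGH_GRADIENT,1,20,param1=80,param2=12,minRadius=r0*4,maxRadius=r1*4)
    return [] if h is None else [(x-w+q[0]/4,y-w+q[1]/4,q[2]/4) for q in h[0][:3]]
for q in circ(375,154,25,10,18): print("pin",q,ray(K,W,q[0],q[1],.099),np.linalg.norm(ray(K,W,q[0]+q[2],q[1],.099)-ray(K,W,q[0],q[1],.099)))
for q in circ(361,147,35,22,32): print("foot",q,ray(K,W,q[0],q[1],.042),np.linalg.norm(ray(K,W,q[0]+q[2],q[1],.042)-ray(K,W,q[0],q[1],.042)))
c=cv2.resize(g[115:185,325:415],None,fx=6,fy=6,interpolation=cv2.INTER_CUBIC); c2=cv2.resize(i[115:185,325:415],None,fx=6,fy=6,interpolation=cv2.INTER_CUBIC); save("pics/pin.png",c2)
E
```

```text
pin (np.float32(375.375), np.float32(155.375), np.float32(13.325)) [ 0.61195408 -0.26182871  0.099     ] 0.010123682176606995
pin (np.float32(369.875), np.float32(154.625), np.float32(12.975)) [ 0.60812797 -0.26370698  0.099     ] 0.009851564233277179
pin (np.float32(374.625), np.float32(149.875), np.float32(16.475)) [ 0.6088931  -0.25890804  0.099     ] 0.012455062327547168
foot (np.float32(361.625), np.float32(149.375), np.float32(27.6)) [ 0.61554437 -0.26125766  0.042     ] 0.025692131111326143
foot (np.float32(367.125), np.float32(151.875), np.float32(22.8)) [ 0.62123117 -0.26022643  0.042     ] 0.021271055705777774
foot (np.float32(362.625), np.float32(144.375), np.float32(22.675)) [ 0.61349205 -0.25712416  0.042     ] 0.02101361232094559
```

View pics/pin.png

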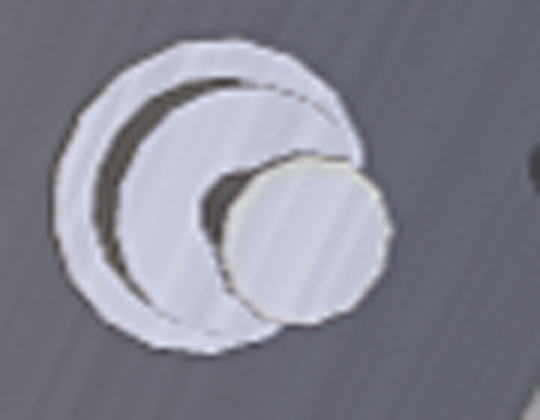

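The enlarged crop shows the head disc centred at (310,240), i.e. image (376.7,155), and the foot centred at (213,195), i.e. (360.5,147.5). The fixed-camera and wrist estimates differ by about 5 mm, so I'll cross-check them numerically.

```bash
python3 - <<'E'
from h import *
d=np.load("w4.npz"); K,W=d["K"],d["W"]
print("wrist pin",ray(K,W,376.7,155,.099)[:2],"foot",ray(K,W,360.5,147.5,.043)[:2])
t=np.load("top0.npz"); s=np.load("side0.npz")
def blobs(im,x0,y0,x1,y1,th,f=4):
    g=cv2.resize(cv2.cvtColor(im,cv2.COLOR_RGB2GRAY)[y0:y1,x0:x1],None,fx=f,fy=f,interpolation=cv2.INTER_CUBIC)
    n,l,st,ce=cv2.connectedComponentsWithStats((g>th).astype(np.uint8)); out=[]
    for k in range(1,n):
        if st[k,4]>400: x,y,w,h=st[k,:4]/f; out.append((x+x0,y+y0,w,h,st[k,4]/f/f)); 
    return out
K,W=t["K"],t["W"]
for b in blobs(t["i"],338,188,424,240,140):
    c=(b[0]+b[2]/2,b[1]+b[3]/2); print("top",np.round(b,2),ray(K,W,*c,.043)[:2].round(4))
for p in ([.612,-.255],[.6125,-.261]):
    print(p,"foot",proj(K,W,[*p,.043]),"head",proj(K,W,[*p,.099]),"headR",proj(K,W,[p[0],p[1]-.011,.099]),"footR",proj(K,W,[p[0],p[1]-.024,.043]), "side head",proj(s["K"],s["W"],[*p,.099]),"side foot",proj(s["K"],s["W"],[*p,.043]))
for b in blobs(s["i"],265,250,370,335,150): print("side",np.round(b,2))
E
```

```text
wrist pin [ 0.61261326 -0.26104764] foot [ 0.61335598 -0.26053022]
top [338.   188.    35.5   11.5  248.25] [ 0.6584 -0.1   ]
top [383.   188.    14.5    2.5   27.19] [ 0.6725 -0.2069]
top [401.   201.5   16.25  15.5  185.81] [ 0.6108 -0.2644]
top [374.   207.25  15.5   15.75 189.94] [ 0.5926 -0.1796]
top [347.   212.5   15.75  16.   192.38] [ 0.576  -0.0966]
top [408.25 228.5   15.75  11.5  100.88] [ 0.5339 -0.2847]
top [371.   237.75  20.75   2.25  25.75] [ 0.5198 -0.1775]
[0.612, -0.255] foot [406.08867999 208.84511538] head [411.31448875 207.96453672] headR [415.01468788 207.96813426] footR [413.85104468 208.85246279] side head [336.4123982  294.74537162] side foot [334.03108245 312.64038459]
[0.6125, -0.261] foot [408.02710109 208.68477942] head [413.33016791 207.79784609] headR [417.02985579 207.80146125] footR [415.78843465 208.6921624 ] side head [337.91620332 296.59399675] side foot [335.47020555 314.51872608]
side [265.   250.    73.25  17.75 646.69]
side [284.   260.5   18.5   17.75 211.75]
side [319.   265.    51.    46.25 681.69]
side [303.5  280.25  20.    19.25 248.75]
side [333.75 294.25   9.75   8.75  62.31]
side [265.   294.5   24.25  40.5  812.44]
side [325.5  303.25  21.25  20.75 263.75]
```

```bash
python3 - <<'E'
from h import *
go([.579,-.2127,.165],123.7)
E
```

```text
yaw now 123.81 d [0.4109 0.2816 0.152 ] a [-0.0009 -0.0021  0.0012]
```

```bash
python3 -m jog '[{"dx":0.1,"dy":0.07,"dz":0,"ax":0,"ay":0,"az":0,"grip":-1},{"dx":0.2,"dy":0.14,"dz":0,"ax":0,"ay":0,"az":0,"grip":-1},{"dx":0.32,"dy":0.22,"dz":0.05,"ax":0,"ay":0,"az":0,"grip":-1},{"dx":0.4,"dy":0.275,"dz":0.1,"ax":0,"ay":0,"az":0,"grip":-1},{"dx":0.41,"dy":0.281,"dz":0.15,"ax":0,"ay":0,"az":0,"grip":-1}]'; python3 -m jog '[{"dx":0,"dy":0,"dz":0,"ax":0,"ay":-0.002,"az":0,"grip":-1},{"dx":0,"dy":0,"dz":0,"ax":0,"ay":-0.002,"az":0,"grip":-1},{"dx":0,"dy":0,"dz":0,"ax":0,"ay":-0.002,"az":0,"grip":-1}]'; python3 - <<'E'
from h import *
go([.579,-.2127,.165],123.7)
o=[]
for n in("top","side"):
    i,K,W=cam(n); np.savez(n+"1.npz",i=i,K=K,W=W)
    s=manip.get_state()["position"]; hd=s+[.0314,-.0476,-.0212]
    print(n,"pred top",proj(K,W,hd+[0,0,.08]),"face",proj(K,W,hd),"pin",proj(K,W,[.611,-.2625,.099]))
    o.append((i,*map(int,proj(K,W,hd+[0,0,.04]))))
def cr(i,x,y,w,h,f): return cv2.resize(i[y-h:y+h,x-w:x+w],None,fx=f,fy=f,interpolation=cv2.INTER_CUBIC)
print([q[1:] for q in o])
save("pics/poise.png",np.hstack([cr(*o[0],33,50,6),cr(*o[1],33,50,6)]))
E
```

```text
clock: 6.38
position: [0.5786, -0.2077, 0.1663]
ee_rot: [-0.002, 0.469, 0.883, 0.001]
contact_force: [-0.1, 0.1, -2.9]
width: 0.0227
gripper_force: 118.3
clock: 6.63
position: [0.58, -0.2154, 0.167]
ee_rot: [0.002, 0.471, 0.882, -0.002]
contact_force: [-0.7, -0.1, -2.8]
width: 0.0225
gripper_force: 118.3
yaw now 123.78 d [0.0112 0.0027 0.008 ] a [-0.0006  0.003   0.0009]
top pred top [428.06615437 205.83222387] face [419.03943288 207.31237799] pin [413.84287923 208.30431208]
side pred top [344.46674834 251.73813902] face [340.37437839 281.56055952] pin [337.62514173 297.24509993]
[(423, 206), (342, 267)]
```

View pics/poise.png

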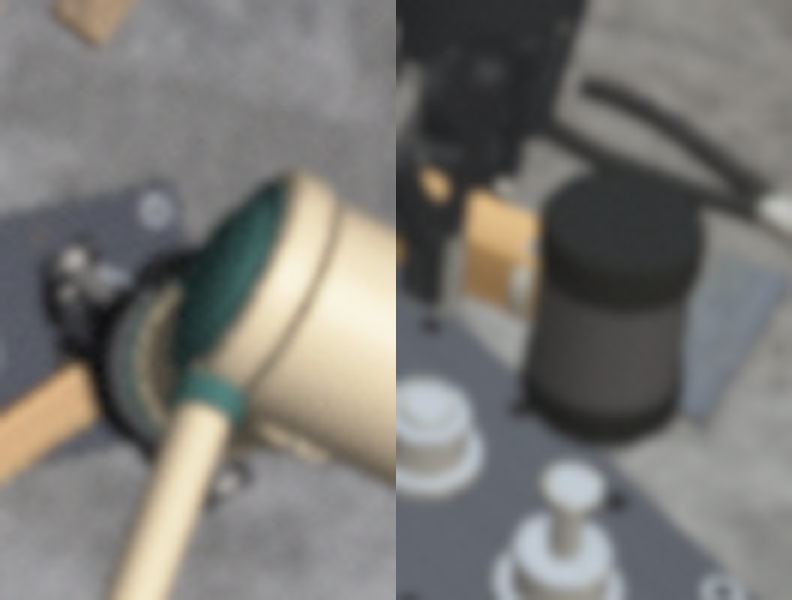

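The side crop shows the head upright over the pin. Its lower face is centred at about (343.5,282.8) and the pin head at about (338.8,298.2), so the head is about 1.3 px (3 mm) too far right. The top view is blocked by the arm. I'll correct this and lower to just above the pin.

```bash
python3 -m jog '[{"dx":0.012,"dy":-0.006,"dz":0.05,"ax":0,"ay":0.003,"az":0,"grip":-1},{"dx":0.012,"dy":-0.006,"dz":0.1,"ax":0,"ay":0.003,"az":0,"grip":-1},{"dx":0.012,"dy":-0.006,"dz":0.1,"ax":0,"ay":0.003,"az":0,"grip":-1},{"dx":0.012,"dy":-0.006,"dz":0.1,"ax":0,"ay":0.003,"az":0,"grip":-1},{"dx":0.012,"dy":-0.006,"dz":0.1,"ax":0,"ay":0.003,"az":0,"grip":-1}]'; python3 - <<'E'
from h import *
go([.577,-.2135,.14],123.7)
i,K,W=cam("side"); np.savez("side2.npz",i=i,K=K,W=W)
g=cv2.cvtColor(i,cv2.COLOR_RGB2GRAY)
for v in range(272,312,3): print(v,g[v,322:362].tolist())
E
```

```text
clock: 7.15
position: [0.5767, -0.2145, 0.1412]
ee_rot: [-0.001, 0.472, 0.882, -0.0]
contact_force: [-0.7, -0.4, -3.0]
width: 0.0228
gripper_force: 118.4
yaw now 123.68 d [0.0028 0.0032 0.0047] a [-0.0008 -0.0008 -0.0002]
272 [116, 117, 124, 141, 161, 164, 143, 105, 67, 42, 33, 34, 34, 36, 38, 39, 42, 43, 45, 46, 47, 48, 48, 48, 49, 49, 49, 48, 48, 47, 46, 45, 47, 62, 91, 116, 129, 131, 131, 130]
275 [113, 112, 116, 127, 139, 139, 120, 87, 61, 50, 47, 42, 39, 37, 37, 38, 37, 40, 39, 39, 41, 42, 42, 42, 41, 43, 44, 44, 43, 43, 45, 50, 72, 100, 118, 126, 126, 125, 125, 124]
278 [101, 103, 104, 105, 109, 110, 97, 73, 58, 54, 56, 57, 58, 58, 57, 56, 53, 52, 51, 50, 48, 47, 48, 48, 48, 50, 52, 55, 58, 62, 66, 77, 99, 117, 127, 129, 129, 129, 128, 127]
281 [101, 101, 102, 101, 99, 90, 74, 57, 53, 55, 57, 58, 60, 63, 65, 66, 67, 69, 71, 72, 73, 74, 73, 76, 77, 77, 76, 76, 76, 74, 75, 89, 111, 123, 128, 128, 127, 127, 126, 123]
284 [110, 102, 101, 100, 93, 76, 58, 53, 53, 55, 57, 58, 61, 62, 66, 67, 69, 70, 71, 73, 74, 75, 75, 76, 78, 78, 77, 76, 75, 73, 75, 87, 105, 116, 121, 123, 123, 121,
[... 999 characters left out ...]
38, 123, 108, 98, 93, 88, 84, 85, 92, 97, 99, 100, 103, 109, 122, 140, 152, 157, 158, 154, 151, 149, 148]
305 [101, 100, 101, 101, 101, 105, 119, 148, 176, 189, 192, 180, 150, 125, 125, 134, 144, 157, 172, 178, 166, 142, 117, 103, 100, 100, 99, 100, 99, 98, 100, 99, 102, 110, 125, 140, 151, 155, 154, 152]
308 [102, 101, 101, 104, 112, 128, 149, 176, 193, 198, 198, 187, 160, 136, 133, 141, 152, 168, 185, 194, 194, 185, 161, 126, 106, 100, 100, 100, 100, 99, 99, 99, 99, 98, 99, 102, 106, 117, 129, 138]
311 [102, 102, 112, 139, 168, 172, 149, 138, 160, 182, 193, 197, 197, 194, 191, 192, 192, 195, 196, 198, 195, 185, 164, 138, 116, 103, 99, 99, 99, 100, 99, 100, 99, 99, 98, 98, 98, 99, 102, 107]
```

The mallet's silhouette midline (340.5 at row 284, 339.7 at row 290) now agrees with the pin axis extrapolated to that height (340.6). First stroke.

```bash
python3 -m jog '[{"dx":0.002,"dy":0.002,"dz":0.04,"ax":0,"ay":0,"az":0,"grip":-1},{"dx":0.002,"dy":0.002,"dz":0.1,"ax":0,"ay":0,"az":0,"grip":-1},{"dx":0.002,"dy":0.002,"dz":0.14,"ax":0,"ay":0,"az":0,"grip":-1}]'; python3 -m jog '[{"dx":0,"dy":0,"dz":0,"ax":0,"ay":0,"az":0,"grip":-1}]'; python3 - <<'E'
from h import *
go([.577,-.2135,.14],123.7)
E
```

```text
clock: 7.45
position: [0.5778, -0.214, 0.1062]
ee_rot: [0.001, 0.472, 0.882, -0.0]
contact_force: [6.3, 1.0, -3.5]
width: 0.0226
gripper_force: 151.2
clock: 7.53
position: [0.5758, -0.2129, 0.1043]
ee_rot: [-0.002, 0.472, 0.882, -0.0]
contact_force: [-2.9, 6.4, 6.2]
width: 0.0223
gripper_force: 162.0
yaw now 123.72 d [-0.0041  0.0022 -0.143 ] a [-0.0018 -0.0024  0.0002]
```

```bash
python3 -m jog '[{"dx":0,"dy":0,"dz":-0.06,"ax":0,"ay":0,"az":0,"grip":-1},{"dx":0,"dy":0,"dz":-0.12,"ax":0,"ay":0,"az":0,"grip":-1},{"dx":0,"dy":0,"dz":-0.12,"ax":0,"ay":0,"az":0,"grip":-1},{"dx":0,"dy":0,"dz":-0.12,"ax":0,"ay":0,"az":0,"grip":-1}]'; python3 - <<'E'
from h import *
go([.577,-.2135,.096],123.7)
i,K,W=cam("side"); np.savez("side3.npz",i=i,K=K,W=W); g=cv2.cvtColor(i,cv2.COLOR_RGB2GRAY)
for v in range(284,314,3): print(v,g[v,322:356].tolist())
E
```

```text
clock: 7.87
position: [0.5771, -0.2136, 0.1367]
ee_rot: [-0.0, 0.472, 0.882, -0.0]
contact_force: [-0.5, 0.1, -2.8]
width: 0.0225
gripper_force: 138.8
yaw now 123.72 d [ 0.0005 -0.0002  0.1627] a [-0.0004 -0.0001  0.0003]
284 [60, 63, 64, 65, 65, 65, 66, 66, 66, 67, 67, 67, 67, 66, 66, 65, 65, 63, 64, 78, 110, 139, 154, 157, 155, 151, 144, 134, 126, 120, 113, 110, 112, 117]
287 [44, 52, 58, 62, 65, 66, 67, 68, 67, 67, 67, 65, 65, 66, 65, 63, 61, 63, 77, 109, 138, 153, 157, 156, 154, 154, 155, 156, 155, 152, 147, 142, 137, 133]
290 [38, 36, 38, 39, 43, 49, 53, 56, 58, 61, 60, 60, 60, 59, 57, 54, 56, 72, 100, 127, 145, 151, 152, 152, 154, 158, 161, 164, 163, 160, 157, 153, 149, 147]
293 [134, 97, 65, 49, 43, 39, 37, 38, 37, 38, 38, 40, 39, 45, 56, 71, 85, 95, 101, 103, 105, 112, 120, 131, 142, 152, 157, 158, 158, 156, 155, 155, 155, 155]
296 [130, 110, 101, 97, 95, 93, 89, 88, 87, 88, 88, 91, 94, 97, 99, 101, 100, 101, 100, 100, 100, 100, 101, 104, 112, 125, 137, 145, 150, 152, 157, 160, 160, 157]
299 [102, 102, 101, 102, 101, 101, 100, 100, 101, 102, 105, 117, 136, 151, 158, 160, 156, 148, 132, 116, 102, 90, 78, 74, 78, 88, 98, 108, 118, 132, 143, 151, 154, 156]
302 [100, 101, 101, 102, 101, 102, 102, 104, 109, 116, 136, 168, 189, 197, 198, 200, 199, 198, 193, 177, 143, 110, 90, 84, 85, 92, 96, 99, 100, 102, 109, 123, 139, 152]
305 [100, 100, 100, 101, 101, 104, 119, 148, 176, 187, 182, 169, 163, 171, 181, 190, 195, 193, 190, 181, 166, 140, 116, 104, 101, 100, 100, 99, 99, 99, 99, 99, 103, 110]
308 [102, 102, 102, 104, 113, 127, 149, 176, 192, 198, 197, 186, 160, 137, 134, 143, 154, 168, 183, 192, 193, 185, 160, 127, 105, 101, 100, 100, 100, 99, 99, 99, 98, 99]
311 [102, 103, 112, 139, 169, 172, 148, 138, 160, 181, 193, 197, 196, 193, 190, 191, 193, 195, 197, 198, 195, 185, 164, 138, 115, 102, 98, 99, 100, 100, 100, 99, 99, 99]
```

```bash
python3 - <<'E'
from h import *
i=np.load("side3.npz")["i"]; j=np.load("side2.npz")["i"]
f=lambda q: cv2.resize(q[225:325,275:375],(400,400),interpolation=cv2.INTER_CUBIC)
save("pics/cmp.png",np.hstack([f(j),f(i)]))
E
```

```text
(no output)
```

View pics/cmp.png

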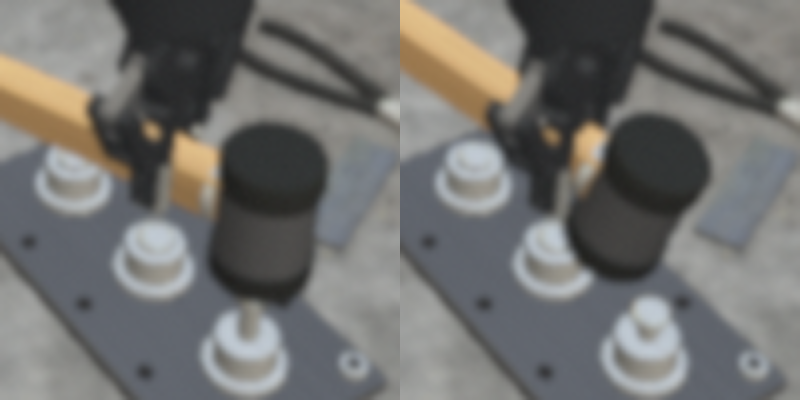

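The right half, after the stroke, shows the pin about 12 mm lower. It also shows the mallet has shifted in the grip: the head axis is tilted and the head sits closer to the pads. I'll quantify this from the wrist view.

```bash
python3 - <<'E'
from h import *
i,K,W=cam("wrist"); np.savez("w5.npz",i=i,K=K,W=W)
for n in ("w2","w4","w5"):
    i=np.load(n+".npz")["i"]; hsv=cv2.cvtColor(i,cv2.COLOR_RGB2HSV)
    m=(hsv[...,0]>8)&(hsv[...,0]<25)&(hsv[...,1]>70)&(hsv[...,2]>120)
    out=[]
    for v in (2,40,80,120,160,200,240,300,340,360):
        c=np.where(m[v,200:360])[0]+200; out.append((v,int(c.min()),int(c.max())) if len(c) else (v,))
    print(n,out)
print(manip.get_image("wrist")["T_tool_cam"].round(3).tolist())
E
```

```text
w2 [(2, 239, 317), (40, 241, 316), (80, 242, 315), (120, 244, 314), (160, 246, 314), (200, 247, 313), (240, 249, 312), (300, 252, 310), (340, 253, 309), (360, 253, 309)]
w4 [(2, 239, 317), (40, 241, 317), (80, 242, 316), (120, 244, 315), (160, 246, 314), (200, 247, 313), (240, 249, 312), (300, 252, 310), (340, 253, 309), (360, 253, 309)]
w5 [(2, 200, 318), (40, 200, 317), (80, 201, 317), (120, 208, 317), (160, 215, 316), (200, 223, 316), (240, 230, 315), (300, 241, 315), (340, 249, 314), (360, 252, 314)]
[[-0.0, -0.955, -0.295, 0.075], [1.0, -0.0, 0.0, -0.001], [-0.0, -0.295, 0.955, -0.142], [0.0, 0.0, 0.0, 1.0]]
```

The handle's far end now looks much wider (200–318, against 239–317 before), so the tail has pitched up in the grip. I'll set the mallet down gently on clear worktop so it levels itself, regrasp it, and then drive the pin more slowly.

```bash
python3 -m jog '[{"dx":0,"dy":0,"dz":-0.06,"ax":0,"ay":0,"az":0,"grip":-1},{"dx":0,"dy":0,"dz":-0.12,"ax":0,"ay":0,"az":0,"grip":-1},{"dx":0,"dy":0,"dz":-0.18,"ax":0,"ay":0,"az":0,"grip":-1},{"dx":0,"dy":0,"dz":-0.2,"ax":0,"ay":0,"az":0,"grip":-1},{"dx":0,"dy":0,"dz":-0.2,"ax":0,"ay":0,"az":0,"grip":-1}]'; python3 - <<'E'
from h import *
go([.519,.128,.18],123.7)
i,K,W=cam("side"); np.savez("side4.npz",i=i,K=K,W=W)
f=4;g=cv2.resize(cv2.cvtColor(i,cv2.COLOR_RGB2GRAY)[280:335,318:355],None,fx=f,fy=f,interpolation=cv2.INTER_CUBIC)
n,l,st,ce=cv2.connectedComponentsWithStats((g>150).astype(np.uint8))
for k in range(1,n):
    if st[k,4]>200: print(st[k,:4]/f+[318,280,0,0])
for z in (.099,.09,.085,.08,.071): print(z,proj(K,W,[.611,-.2625,z]))
E
```

```text
clock: 8.43
position: [0.5774, -0.2136, 0.1868]
ee_rot: [-0.0, 0.472, 0.882, -0.0]
contact_force: [0.3, -0.5, -2.9]
width: 0.0224
gripper_force: 138.8
yaw now 123.72 d [1.2661 0.5645 0.0269] a [-0.0003  0.0001  0.0002]
[333.25 280.    21.75  21.75]
[318.   281.5    5.5   17.25]
[325.5  299.25  21.25  24.75]
0.099 [337.62514173 297.24509993]
0.09 [337.22113354 300.21427719]
0.085 [336.99868785 301.8490973 ]
0.08 [336.77765579 303.47352809]
0.071 [336.38331772 306.37163678]
```

The pin is now about 15 mm down, at a height of about 0.084 m. I'll carry the mallet gently to clear worktop.

```bash
python3 -m jog '[{"dx":0.05,"dy":0.02,"dz":0,"ax":0,"ay":0,"az":0,"grip":-1},{"dx":0.15,"dy":0.07,"dz":0,"ax":0,"ay":0,"az":0,"grip":-1},{"dx":0.26,"dy":0.12,"dz":0,"ax":0,"ay":0,"az":0,"grip":-1},{"dx":0.37,"dy":0.17,"dz":0,"ax":0,"ay":0,"az":0,"grip":-1},{"dx":0.48,"dy":0.22,"dz":0,"ax":0,"ay":0,"az":0,"grip":-1}]'; python3 -m jog '[{"dx":0.11,"dy":0.05,"dz":0,"ax":0,"ay":0,"az":0,"grip":-1},{"dx":0.22,"dy":0.1,"dz":0,"ax":0,"ay":0,"az":0,"grip":-1},{"dx":0.33,"dy":0.15,"dz":0,"ax":0,"ay":0,"az":0,"grip":-1},{"dx":0.44,"dy":0.2,"dz":0,"ax":0,"ay":0,"az":0,"grip":-1},{"dx":0.55,"dy":0.25,"dz":0,"ax":0,"ay":0,"az":0,"grip":-1}]'; python3 -m jog '[{"dx":0.11,"dy":0.05,"dz":0,"ax":0,"ay":0,"az":0,"grip":-1},{"dx":0.19,"dy":0.08,"dz":0,"ax":0,"ay":0,"az":0,"grip":-1},{"dx":0.23,"dy":0.1,"dz":0.05,"ax":0,"ay":0,"az":0,"grip":-1},{"dx":0.23,"dy":0.1,"dz":0.13,"ax":0,"ay":0,"az":0,"grip":-1},{"dx":0.23,"dy":0.1,"dz":0.2,"ax":0,"ay":0,"az":0,"grip":-1}]'; python3 - <<'E'
from h import *
go([.519,.128,.05],123.7)
i,K,W=cam("wrist"); np.savez("w6.npz",i=i,K=K,W=W); i2,K2,W2=cam("side"); np.savez("side5.npz",i=i2,K=K2,W=W2)
hsv=cv2.cvtColor(i,cv2.COLOR_RGB2HSV); m=((hsv[...,0]>8)&(hsv[...,0]<25)&(hsv[...,1]>70)&(hsv[...,2]>60)).astype(np.uint8)
for v in (2,60,120,200,300,360):
    c=np.where(m[v,120:420])[0]+120; print(v,c.min(),c.max(),i[v,c.min()+3],i[v,(c.min()+c.max())//2],i[v,c.max()-3])
hd=manip.get_state()["position"]+[.0314,-.0476,-.0212]
u,v=map(int,proj(K2,W2,hd+[0,0,.04])); print(u,v)
g=cv2.cvtColor(i2,cv2.COLOR_RGB2GRAY); m=(g[v-45:v+45,u-40:u+40]<85).astype(np.uint8)
for r in m[::3]: print("".join(".#"[q] for q in r))
E
```

```text
clock: 8.9
position: [0.5541, -0.0807, 0.1846]
ee_rot: [-0.003, 0.472, 0.882, -0.0]
contact_force: [0.8, 0.9, -1.7]
width: 0.0223
gripper_force: 138.7
clock: 9.32
position: [0.5295, 0.0682, 0.185]
ee_rot: [-0.003, 0.472, 0.882, -0.001]
contact_force: [0.5, 1.8, -3.1]
width: 0.0223
gripper_force: 138.7
clock: 9.73
position: [0.5185, 0.1296, 0.1349]
ee_rot: [-0.002, 0.471, 0.882, -0.0]
contact_force: [0.5, -1.3, -4.0]
width: 0.0227
gripper_force: 138.8
yaw now 123.85 d [-0.0072 -0.0011  0.3395] a [-0.0016 -0.0018  0.0017]
2 144 318 [100  66  65] [223 186 149] [217 171 129]
60 196 317 [224 182 137] [222 185 150] [225 180 138]
120 208 316 [219 179 137] [223 187 151] [226 185 142]
200 223 316 [216 176 137] [224 187 152] [230 191 146]
300 241 315 [210 171 132] [222 185 149] [231 196 151]
360 252 314 [201 163 127] [214 177 142] [227 191 148]
259 202
###############################################.................................
...........####################################.................................
............###########################.........................................
..
[... 1484 characters left out ...]
....................................................
................................................................................
................................................................................
................................................................................
................................................................................
................................................................................
................................................................................
................................................................................
................................................................................
```

```bash
python3 -m jog '[{"dx":0,"dy":0,"dz":0.08,"ax":0,"ay":0,"az":0,"grip":-1},{"dx":0,"dy":0,"dz":0.18,"ax":0,"ay":0,"az":0,"grip":-1},{"dx":0,"dy":0,"dz":0.28,"ax":0,"ay":0,"az":0,"grip":-1},{"dx":0,"dy":0,"dz":0.36,"ax":0,"ay":0,"az":0,"grip":-1},{"dx":0,"dy":0,"dz":0.36,"ax":0,"ay":0,"az":0,"grip":-1}]'; python3 -m jog '[{"dx":0,"dy":0,"dz":0.02,"ax":0,"ay":0,"az":0,"grip":-1},{"dx":0,"dy":0,"dz":0.03,"ax":0,"ay":0,"az":0,"grip":-1},{"dx":0,"dy":0,"dz":0.04,"ax":0,"ay":0,"az":0,"grip":-1},{"dx":0,"dy":0,"dz":0.05,"ax":0,"ay":0,"az":0,"grip":-1}]' 20
```

```text
clock: 10.25
position: [0.5166, 0.1276, 0.0431]
ee_rot: [-0.005, 0.472, 0.882, -0.003]
contact_force: [-0.8, -0.3, -2.5]
width: 0.0228
gripper_force: 138.4
clock: 10.58
position: [0.5212, 0.128, 0.035]
ee_rot: [0.0, 0.472, 0.882, 0.001]
contact_force: [0.2, -0.7, -3.4]
width: 0.0226
gripper_force: 138.5
```

```bash
python3 -m jog '[{"dx":0,"dy":0,"dz":0.01,"ax":0,"ay":0,"az":0,"grip":-0.9},{"dx":0,"dy":0,"dz":0.02,"ax":0,"ay":0,"az":0,"grip":-0.9},{"dx":0,"dy":0,"dz":0.03,"ax":0,"ay":0,"az":0,"grip":-0.9},{"dx":0,"dy":0,"dz":0.03,"ax":0,"ay":0,"az":0,"grip":-0.9}]' 20
```

```text
clock: 10.92
position: [0.5198, 0.1278, 0.026]
ee_rot: [-0.001, 0.472, 0.882, -0.0]
contact_force: [-0.0, -0.5, -2.9]
width: 0.0227
gripper_force: 138.5
```

```bash
python3 -m jog '[{"dx":0,"dy":0,"dz":0.01,"ax":0,"ay":0,"az":0,"grip":-0.9},{"dx":0,"dy":0,"dz":0.02,"ax":0,"ay":0,"az":0,"grip":-0.9},{"dx":0,"dy":0,"dz":0.03,"ax":0,"ay":0,"az":0,"grip":-0.9},{"dx":0,"dy":0,"dz":0.03,"ax":0,"ay":0,"az":0,"grip":-0.9}]' 20;  python3 -m jog '[{"dx":0,"dy":0,"dz":0.01,"ax":0,"ay":0,"az":0,"grip":-0.9},{"dx":0,"dy":0,"dz":0.02,"ax":0,"ay":0,"az":0,"grip":-0.9},{"dx":0,"dy":0,"dz":0.02,"ax":0,"ay":0,"az":0,"grip":-0.9}]'
```

```text
clock: 11.25
position: [0.5187, 0.1291, 0.0213]
ee_rot: [-0.002, 0.472, 0.882, 0.0]
contact_force: [-8.4, 4.4, 20.8]
width: 0.0228
gripper_force: 132.0
clock: 11.5
position: [0.5191, 0.1307, 0.0179]
ee_rot: [-0.002, 0.472, 0.881, 0.002]
contact_force: [-11.2, 9.6, 30.6]
width: 0.0224
gripper_force: 132.5
```

```bash
python3 -m jog '[{"dx":0,"dy":0,"dz":-0.02,"ax":0,"ay":0,"az":0,"grip":-0.9},{"dx":0,"dy":0,"dz":-0.02,"ax":0,"ay":0,"az":0,"grip":-0.3},{"dx":0,"dy":0,"dz":-0.02,"ax":0,"ay":0,"az":0,"grip":-0.3},{"dx":0,"dy":0,"dz":-0.02,"ax":0,"ay":0,"az":0,"grip":-0.2},{"dx":0,"dy":0,"dz":-0.02,"ax":0,"ay":0,"az":0,"grip":0}]'; python3 -m jog '[{"dx":0,"dy":0,"dz":0,"ax":0,"ay":0,"az":0,"grip":0.5},{"dx":0,"dy":0,"dz":0,"ax":0,"ay":0,"az":0,"grip":0.5},{"dx":0,"dy":0,"dz":0,"ax":0,"ay":0,"az":0,"grip":0.5}]'; python3 - <<'E'
from h import *
i,K,W=cam("wrist"); np.savez("w7.npz",i=i,K=K,W=W)
hsv=cv2.cvtColor(i,cv2.COLOR_RGB2HSV); m=((hsv[...,0]>8)&(hsv[...,0]<25)&(hsv[...,1]>70)&(hsv[...,2]>100)).astype(np.uint8)
for v in (2,60,120,200,260,300,340,360):
    c=np.where(m[v,120:420])[0]+120; print(v,(c.min(),c.max()) if len(c) else None)
E
```

```text
clock: 11.92
position: [0.5205, 0.1279, 0.0186]
ee_rot: [-0.001, 0.472, 0.882, -0.0]
contact_force: [0.2, 0.8, 0.3]
width: 0.0428
gripper_force: 0.0
clock: 12.17
position: [0.52, 0.1274, 0.0183]
ee_rot: [-0.001, 0.472, 0.882, -0.001]
contact_force: [0.3, -0.1, 0.7]
width: 0.0642
gripper_force: 0.0
2 (np.int64(252), np.int64(332))
60 (np.int64(253), np.int64(329))
120 (np.int64(254), np.int64(326))
200 (np.int64(255), np.int64(322))
260 (np.int64(255), np.int64(319))
300 (np.int64(256), np.int64(317))
340 None
360 None
```

```bash
python3 -m jog '[{"dx":0,"dy":0,"dz":0,"ax":0,"ay":0,"az":0,"grip":1},{"dx":0,"dy":0,"dz":0,"ax":0,"ay":0,"az":0,"grip":1},{"dx":0,"dy":0,"dz":-0.08,"ax":0,"ay":0,"az":0,"grip":1},{"dx":0,"dy":0,"dz":-0.2,"ax":0,"ay":0,"az":0,"grip":1},{"dx":0,"dy":0,"dz":-0.32,"ax":0,"ay":0,"az":0,"grip":1}]';python3 -m jog '[{"dx":0,"dy":0,"dz":-0.15,"ax":0,"ay":0,"az":0,"grip":1},{"dx":0,"dy":0,"dz":-0.28,"ax":0,"ay":0,"az":0,"grip":1},{"dx":0,"dy":0,"dz":-0.38,"ax":0,"ay":0,"az":0,"grip":1},{"dx":0,"dy":0,"dz":-0.38,"ax":0,"ay":0,"az":0,"grip":1},{"dx":0,"dy":0,"dz":-0.38,"ax":0,"ay":0,"az":0,"grip":1}]'; cat >> h.py <<'E'
def mallet(i,K,W):
    hsv=cv2.cvtColor(i,cv2.COLOR_RGB2HSV); m=((hsv[...,0]>8)&(hsv[...,0]<25)&(hsv[...,1]>70)&(hsv[...,2]>150)).astype(np.uint8)
    n,l,st,ce=cv2.connectedComponentsWithStats(m); k=1+st[1:,4].argmax(); print("handle box",st[k]); m=l==k
    P=[]
    for v in range(st[k,1]+12,st[k,1]+st[k,3]-12,8):
        c=np.where(m[v])[0]; a,b=ray(K,W,c.min(),v,.056),ray(K,W,c.max(),v,.056); P.append([*((a+b)/2)[:2],np.linalg.norm(a-b)])
    P=np.array(P); vx,vy,x0,y0=cv2.fitLine(P[:,:2].astype(np.float32),cv2.DIST_L2,0,.01,.01).ravel()
    if vy<0: vx,vy=-vx,-vy
    print("width",P[:,2].round(4).tolist()[::4],"dir",np.degrees(np.arctan2(vy,vx)))
    ends=[ray(K,W,ce[k][0],v,.056)[:2] for v in (st[k,1],st[k,1]+st[k,3])]; print("ends",np.round(ends,4).tolist())
    g=cv2.cvtColor(i,cv2.COLOR_RGB2GRAY); mm=(g<62).astype(np.uint8); y=st[k,1]+st[k,3]; x=int(ce[k][0])
    mm[:y-8]=0; mm[:,:x-45]=0; mm[:,x+45:]=0; mm[y+75:]=0
    n,l,s2,c2=cv2.connectedComponentsWithStats(mm); j=1+s2[1:,4].argmax(); print("dark",s2[j],c2[j])
    for r in range(max(0,y-10),min(420,y+90),6):
        c=np.where(g[r,x-50:x+50]<62)[0]; print(r,(c.min()+x-50,c.max()+x-50,len(c)) if len(c) else None,end="; ")
E
python3 - <<'E'
from h import *
print(manip.get_state()["position"])
i,K,W=cam("wrist"); np.savez("w8.npz",i=i,K=K,W=W); mallet(i,K,W)
E
```

```text
clock: 12.63
position: [0.5192, 0.1276, 0.0988]
ee_rot: [-0.002, 0.472, 0.882, -0.001]
contact_force: [0.4, 0.3, -0.6]
width: 0.0856
gripper_force: 0.0
clock: 13.05
position: [0.5214, 0.1278, 0.1955]
ee_rot: [0.001, 0.472, 0.882, 0.001]
contact_force: [-0.1, -0.5, -1.8]
width: 0.0854
gripper_force: 0.0
[0.52137441 0.1278197  0.19553429]
handle box [ 269   15   30  193 5218]
width [0.0226, 0.0224, 0.0222, 0.0229, 0.0227, 0.0224] dir 123.04615
ends [[0.4404, 0.2502], [0.5269, 0.1209]]
dark [250 200  63  67 658] [281.3768997  220.11854103]
198 (np.int64(263), np.int64(299), 2); 204 (np.int64(259), np.int64(303), 6); 210 (np.int64(257), np.int64(305), 37); 216 (np.int64(256), np.int64(306), 27); 222 (np.int64(254), np.int64(307), 18); 228 (np.int64(253), np.int64(309), 18); 234 (np.int64(251), np.int64(311), 25); 240 (np.int64(251), np.int64(312), 28); 246 (np.int64(251), np.int64(311), 13); 252 (np.int64(254), np.int64(308), 6); 258 (np.int64(258), np.int64(304), 4); 264 (np.int64(266), np.int64(296), 5); 270 None; 276 None; 282 None; 288 None; 294 None;
```

```bash
python3 - <<'E'
from h import *
d=np.load("w8.npz"); K,W=d["K"],d["W"]
h=ray(K,W,281.4,237,.08); e=ray(K,W,284,15,.056); print(h,e,np.linalg.norm((h-e)[:2]))
u=np.array([np.cos(np.radians(123.05)),np.sin(np.radians(123.05))])
# side view check of the head position
i,K2,W2=cam("side"); np.savez("side6.npz",i=i,K=K2,W=W2); print(proj(K2,W2,h),proj(K2,W2,[h[0],h[1],0]))
g=h[:2]+.055*u; print(g); go([*g,.07],123.05); go([*g,.022],123.05)
E
```

```text
[0.53652325 0.10453894 0.08      ] [0.44133548 0.25078869 0.056     ] 0.1744984292992998
[253.74048649 219.91570893] [254.25088126 242.01913646]
[0.50652786 0.15063966]
yaw now 123.72 d [0.1043 0.0095 0.4917] a [-0.0021 -0.0016  0.0074]
yaw now 123.72 d [0.1038 0.0101 0.6837] a [-0.0021 -0.0016  0.0074]
```

```bash
python3 -m jog '[{"dx":0.1,"dy":0.01,"dz":0.1,"ax":0,"ay":0,"az":0.007,"grip":0.3},{"dx":0.104,"dy":0.01,"dz":0.25,"ax":0,"ay":0,"az":0.007,"grip":0.3},{"dx":0.104,"dy":0.01,"dz":0.4,"ax":0,"ay":0,"az":0.007,"grip":0.3},{"dx":0.104,"dy":0.01,"dz":0.5,"ax":0,"ay":0,"az":0.007,"grip":0.3},{"dx":0.104,"dy":0.01,"dz":0.55,"ax":0,"ay":0,"az":0.007,"grip":0.3}]'; python3 -m jog '[{"dx":0,"dy":0,"dz":0.06,"ax":0,"ay":0,"az":0,"grip":0.3},{"dx":0,"dy":0,"dz":0.11,"ax":0,"ay":0,"az":0,"grip":0.3},{"dx":0,"dy":0,"dz":0.13,"ax":0,"ay":0,"az":0,"grip":0.3},{"dx":0,"dy":0,"dz":0.13,"ax":0,"ay":0,"az":0,"grip":0.3},{"dx":0,"dy":0,"dz":0.13,"ax":0,"ay":0,"az":0,"grip":0.3}]'; python3 - <<'E'
from h import *
go([.5065,.1506,.022],123.05)
E
```

```text
clock: 13.57
position: [0.5033, 0.1502, 0.0511]
ee_rot: [-0.005, 0.476, 0.879, -0.003]
contact_force: [-0.5, -0.4, 0.4]
width: 0.0554
gripper_force: 0.0
clock: 13.98
position: [0.5071, 0.1507, 0.0232]
ee_rot: [-0.002, 0.476, 0.879, -0.001]
contact_force: [-0.0, 0.1, 0.8]
width: 0.0554
gripper_force: 0.0
yaw now 123.09 d [ 0.0008 -0.0023  0.0046] a [-0.0021 -0.0015  0.0005]
```

Well aligned. I'll close at 120 N, then lift slowly.

```bash
python3 -m jog '[{"dx":0,"dy":-0.001,"dz":0.006,"ax":-0.002,"ay":-0.0015,"az":0,"grip":-0.2},{"dx":0,"dy":-0.001,"dz":0.006,"ax":-0.002,"ay":-0.0015,"az":0,"grip":-1},{"dx":0,"dy":-0.001,"dz":0.006,"ax":-0.002,"ay":-0.0015,"az":0,"grip":-1},{"dx":0,"dy":-0.001,"dz":0.006,"ax":-0.002,"ay":-0.0015,"az":0,"grip":-1},{"dx":0,"dy":-0.001,"dz":0.006,"ax":-0.002,"ay":-0.0015,"az":0,"grip":-1}]' 120; python3 -m jog '[{"dx":0,"dy":0,"dz":0,"ax":0,"ay":0,"az":0,"grip":-1},{"dx":0,"dy":0,"dz":0,"ax":0,"ay":0,"az":0,"grip":-1}]'; python3 -m jog '[{"dx":0,"dy":0,"dz":-0.03,"ax":0,"ay":0,"az":0,"grip":-1},{"dx":0,"dy":0,"dz":-0.1,"ax":0,"ay":0,"az":0,"grip":-1},{"dx":0,"dy":0,"dz":-0.18,"ax":0,"ay":0,"az":0,"grip":-1},{"dx":0,"dy":0,"dz":-0.28,"ax":0,"ay":0,"az":0,"grip":-1},{"dx":0,"dy":0,"dz":-0.38,"ax":0,"ay":0,"az":0,"grip":-1}]'; python3 -m jog '[{"dx":0,"dy":0,"dz":-0.1,"ax":0,"ay":0,"az":0,"grip":-1},{"dx":0,"dy":0,"dz":-0.18,"ax":0,"ay":0,"az":0,"grip":-1},{"dx":0,"dy":0,"dz":-0.2,"ax":0,"ay":0,"az":0,"grip":-1},{"dx":0,"dy":0,"dz":-0.2,"ax":0,"ay":0,"az":0,"grip":-1}]'; cat >> h.py <<'E'
def edges(i):
    hsv=cv2.cvtColor(i,cv2.COLOR_RGB2HSV); m=((hsv[...,0]>8)&(hsv[...,0]<25)&(hsv[...,1]>70)&(hsv[...,2]>120)).astype(np.uint8)
    o=[]
    for v in (40,120,200,300,340,360):
        c=np.where(m[v,200:360])[0]+200; o.append((v,int(c.min()),int(c.max())) if len(c) else (v,))
    print(o)
E
python3 - <<'E'
from h import *
i,K,W=cam("wrist"); edges(i)
go([.577,-.2135,.165],123.7)
E
```

```text
clock: 14.4
position: [0.5076, 0.1507, 0.0232]
ee_rot: [0.001, 0.476, 0.879, 0.001]
contact_force: [-2.2, 0.3, 5.3]
width: 0.0225
gripper_force: 117.3
clock: 14.57
position: [0.5076, 0.1508, 0.0232]
ee_rot: [0.001, 0.476, 0.879, 0.001]
contact_force: [-1.4, 0.2, 6.2]
width: 0.0225
gripper_force: 117.3
clock: 14.98
position: [0.5064, 0.1506, 0.1177]
ee_rot: [-0.0, 0.476, 0.879, -0.0]
contact_force: [0.9, -0.6, -2.5]
width: 0.0222
gripper_force: 117.7
clock: 15.32
position: [0.5081, 0.1509, 0.1687]
ee_rot: [0.002, 0.476, 0.879, 0.002]
contact_force: [-0.7, 0.1, -3.5]
width: 0.0225
gripper_force: 117.8
[(40, 244, 319), (120, 247, 316), (200, 249, 313), (300, 253, 309), (340, 253, 309), (360, 254, 308)]
yaw now 123.09 d [-1.3735 -0.5607  0.0085] a [ 0.0011  0.0004 -0.0067]
```

```bash
python3 -m jog '[{"dx":-0.05,"dy":-0.02,"dz":0,"ax":0,"ay":0,"az":0,"grip":-1},{"dx":-0.15,"dy":-0.06,"dz":0,"ax":0,"ay":0,"az":0,"grip":-1},{"dx":-0.27,"dy":-0.11,"dz":0,"ax":0,"ay":0,"az":0,"grip":-1},{"dx":-0.39,"dy":-0.16,"dz":0,"ax":0,"ay":0,"az":0,"grip":-1},{"dx":-0.51,"dy":-0.21,"dz":0,"ax":0,"ay":0,"az":0,"grip":-1}]'; python3 -m jog '[{"dx":-0.12,"dy":-0.05,"dz":0,"ax":0,"ay":0,"az":0,"grip":-1},{"dx":-0.24,"dy":-0.1,"dz":0,"ax":0,"ay":0,"az":0,"grip":-1},{"dx":-0.36,"dy":-0.14,"dz":0,"ax":0,"ay":0,"az":0,"grip":-1},{"dx":-0.47,"dy":-0.19,"dz":0,"ax":0,"ay":0,"az":0,"grip":-1},{"dx":-0.58,"dy":-0.23,"dz":0,"ax":0,"ay":0,"az":0,"grip":-1}]'; python3 -m jog '[{"dx":-0.1,"dy":-0.04,"dz":0,"ax":0,"ay":0,"az":0,"grip":-1},{"dx":-0.19,"dy":-0.08,"dz":0,"ax":0,"ay":0,"az":0,"grip":-1},{"dx":-0.25,"dy":-0.1,"dz":0,"ax":0,"ay":0,"az":0,"grip":-1},{"dx":-0.29,"dy":-0.115,"dz":0,"ax":0,"ay":0,"az":0,"grip":-1},{"dx":-0.29,"dy":-0.115,"dz":0,"ax":0,"ay":0,"az":0,"grip":-1}]'; python3 -m jog '[{"dx":0,"dy":0,"dz":0,"ax":0,"ay":0,"az":0,"grip":-1},{"dx":0,"dy":0,"dz":0,"ax":0,"ay":0,"az":0,"grip":-1}]'; python3 - <<'E'
from h import *
go([.5795,-.2148,.14],123.09)
E
```

```text
clock: 15.78
position: [0.5314, 0.0142, 0.1649]
ee_rot: [-0.001, 0.476, 0.879, -0.0]
contact_force: [1.0, -0.1, -2.9]
width: 0.0223
gripper_force: 117.8
clock: 16.2
position: [0.5622, -0.1389, 0.1647]
ee_rot: [-0.002, 0.477, 0.879, 0.0]
contact_force: [0.3, 0.5, -3.2]
width: 0.0225
gripper_force: 117.8
clock: 16.62
position: [0.5793, -0.2157, 0.1657]
ee_rot: [-0.0, 0.477, 0.879, 0.0]
contact_force: [0.5, -0.1, -3.1]
width: 0.0226
gripper_force: 117.8
clock: 16.78
position: [0.5788, -0.2124, 0.1669]
ee_rot: [-0.0, 0.476, 0.879, 0.001]
contact_force: [-0.7, 0.2, -3.0]
width: 0.0226
gripper_force: 117.8
yaw now 123.14 d [-0.0096 -0.0031  0.1076] a [ 0.0009 -0.001   0.0006]
```

Now I'll lower to TCP z of about 0.125, with the face some 17 mm above the pin. Then I'll measure the head's silhouette against the pin axis in the side view.

```bash
python3 -m jog '[{"dx":-0.01,"dy":-0.003,"dz":0.04,"ax":0,"ay":0,"az":0,"grip":-1},{"dx":-0.01,"dy":-0.003,"dz":0.09,"ax":0,"ay":0,"az":0,"grip":-1},{"dx":-0.01,"dy":-0.003,"dz":0.14,"ax":0,"ay":0,"az":0,"grip":-1},{"dx":-0.01,"dy":-0.003,"dz":0.165,"ax":0,"ay":0,"az":0,"grip":-1},{"dx":-0.01,"dy":-0.003,"dz":0.165,"ax":0,"ay":0,"az":0,"grip":-1}]'; python3 -m jog '[{"dx":0,"dy":0,"dz":0,"ax":0,"ay":0,"az":0,"grip":-1},{"dx":0,"dy":0,"dz":0,"ax":0,"ay":0,"az":0,"grip":-1}]'; cat >> h.py <<'E'
def sil(i,K,W,hd):
    "measured vs predicted silhouette of the head in the side view, cylinder r=28 mm at hd (face centre)"
    g=cv2.GaussianBlur(cv2.cvtColor(i,cv2.COLOR_RGB2GRAY),(3,3),0).astype(float)
    a=np.linspace(0,2*np.pi,120); P=np.array([proj(K,W,[hd[0]+.028*np.cos(t),hd[1]+.028*np.sin(t),hd[2]+z]) for z in np.linspace(0,.08,9) for t in a])
    M=np.zeros(g.shape,np.uint8); cv2.fillConvexPoly(M,cv2.convexHull(np.round(P*16).astype(np.int32)),1,shift=4)
    for v in range(int(P[:,1].max())-34,int(P[:,1].max())+3,3):
        c=np.where(M[v])[0]
        if not len(c): continue
        r=np.where(g[v]<88)[0]; mid=(c.min()+c.max())//2
        R_=mid
        while g[v,R_]<88: R_+=1
        L_=mid
        while g[v,L_]<88: L_-=1
        print(v,"pred",c.min(),c.max(),"meas",L_+1,R_-1)
    col=int(proj(K,W,hd)[0]); print("col",col,[(v,int(g[v,col])) for v in range(int(P[:,1].max())-6,int(P[:,1].max())+8)])
E
python3 - <<'E'
from h import *
s=manip.get_state()["position"]; go([.5795,-.2148,.125],123.09)
i,K,W=cam("side"); np.savez("side7.npz",i=i,K=K,W=W); hd=s+[.0289,-.0463,-.0232]; print(hd)
print("pin axis pred",proj(K,W,[.611,-.2625,.084]),"face",proj(K,W,hd)); sil(i,K,W,hd)
E
```

```text
clock: 17.2
position: [0.5788, -0.215, 0.1241]
ee_rot: [-0.001, 0.476, 0.879, 0.001]
contact_force: [-0.7, 0.4, -3.6]
width: 0.0226
gripper_force: 117.8
clock: 17.37
position: [0.5807, -0.2165, 0.1268]
ee_rot: [0.001, 0.476, 0.879, 0.001]
contact_force: [0.0, -0.2, -2.7]
width: 0.0222
gripper_force: 117.8
yaw now 123.12 d [ 0.0084 -0.0003  0.0071] a [0.0015 0.0012 0.0003]
[ 0.60959623 -0.26280978  0.10358384]
pin axis pred [336.95436878 302.17481143] face [337.31969494 295.9792468 ]
271 pred 327 355 meas 330 356
274 pred 326 354 meas 330 356
277 pred 326 354 meas 330 355
280 pred 326 354 meas 330 354
283 pred 325 353 meas 329 353
286 pred 325 352 meas 328 352
289 pred 325 352 meas 327 351
292 pred 324 352 meas 326 352
295 pred 324 351 meas 326 352
298 pred 325 351 meas 327 351
301 pred 327 350 meas 328 351
304 pred 331 347 meas 334 350
col 337 [(299, 61), (300, 52), (301, 44), (302, 39), (303, 42), (304, 55), (305, 79), (306, 107), (307, 128), (308, 141), (309, 155), (310, 173), (311, 188), (312, 195)]
```

```bash
python3 - <<'E'
from h import *
d=np.load("side0.npz"); K,W=d["K"],d["W"]; a=np.linspace(0,2*np.pi,90)
for p in ([.611,-.2625],[.611,-.2585],[.611,-.2665]):
    F=np.array([proj(K,W,[p[0]+.024*np.cos(t),p[1]+.024*np.sin(t),.04]) for t in a]); H=np.array([proj(K,W,[p[0]+.011*np.cos(t),p[1]+.011*np.sin(t),.099]) for t in a])
    print(p,"foot",F.min(0).round(1),F.max(0).round(1),"head",H.min(0).round(1),H.max(0).round(1))
g=cv2.cvtColor(d["i"],cv2.COLOR_RGB2GRAY)
print("foot col336",[(v,int(g[v,336])) for v in range(316,330)]); print("head col338",[(v,int(g[v,338])) for v in range(288,300)])
E
```

```text
[0.611, -0.2625] foot [324.3 308. ] [345.9 324.6] head [332.5 293.5] [342.8 301. ]
[0.611, -0.2585] foot [323.5 306.8] [345.  323.2] head [331.7 292.3] [341.9 299.7]
[0.611, -0.2665] foot [325.1 309.2] [346.7 326. ] head [333.4 294.8] [343.7 302.3]
foot col336 [(316, 144), (317, 142), (318, 144), (319, 153), (320, 171), (321, 188), (322, 182), (323, 160), (324, 134), (325, 113), (326, 103), (327, 101), (328, 100), (329, 101)]
head col338 [(288, 126), (289, 112), (290, 105), (291, 103), (292, 108), (293, 128), (294, 162), (295, 189), (296, 200), (297, 203), (298, 201), (299, 200)]
```

The mallet is aligned with the pin to about 1–2 mm. Next, gentle strokes.

```bash
python3 -m jog '[{"dx":0,"dy":0,"dz":0.025,"ax":0,"ay":0,"az":0,"grip":-1},{"dx":0,"dy":0,"dz":0.045,"ax":0,"ay":0,"az":0,"grip":-1},{"dx":0,"dy":0,"dz":0.06,"ax":0,"ay":0,"az":0,"grip":-1},{"dx":0,"dy":0,"dz":0.07,"ax":0,"ay":0,"az":0,"grip":-1},{"dx":0,"dy":0,"dz":0.08,"ax":0,"ay":0,"az":0,"grip":-1}]'; python3 -m jog '[{"dx":0,"dy":0,"dz":0.008,"ax":0,"ay":0,"az":0,"grip":-1},{"dx":0,"dy":0,"dz":0.016,"ax":0,"ay":0,"az":0,"grip":-1},{"dx":0,"dy":0,"dz":0.024,"ax":0,"ay":0,"az":0,"grip":-1}]'; python3 - <<'E'
from h import *
i,K,W=cam("wrist"); edges(i); go([.58,-.216,.094],123.09)
E
```

```text
clock: 17.83
position: [0.5798, -0.2164, 0.1065]
ee_rot: [0.0, 0.477, 0.879, 0.001]
contact_force: [-3.0, 1.6, 4.2]
width: 0.0221
gripper_force: 118.5
clock: 18.08
position: [0.5798, -0.2163, 0.1005]
ee_rot: [0.0, 0.476, 0.879, 0.001]
contact_force: [-4.4, 2.1, 3.5]
width: 0.0221
gripper_force: 118.6
[(40, 245, 319), (120, 247, 316), (200, 249, 313), (300, 253, 309), (340, 253, 309), (360, 253, 308)]
yaw now 123.09 d [0.0006 0.0014 0.024 ] a [0.0008 0.     0.    ]
```

The pin is moving at about 7 N with no slip in the grip, so I'll continue down to home.

```bash
python3 -m jog '[{"dx":0,"dy":0,"dz":0.008,"ax":0,"ay":0,"az":0,"grip":-1},{"dx":0,"dy":0,"dz":0.016,"ax":0,"ay":0,"az":0,"grip":-1},{"dx":0,"dy":0,"dz":0.022,"ax":0,"ay":0,"az":0,"grip":-1}]'; python3 -m jog '[{"dx":0,"dy":0,"dz":0.004,"ax":0,"ay":0,"az":0,"grip":-1},{"dx":0,"dy":0,"dz":0.006,"ax":0,"ay":0,"az":0,"grip":-1}]';  python3 - <<'E'
from h import *
i,K,W=cam("wrist"); edges(i); go([.58,-.216,.094],123.09)
E
```

```text
clock: 18.38
position: [0.5801, -0.2165, 0.0945]
ee_rot: [0.001, 0.476, 0.879, 0.001]
contact_force: [-3.1, 2.1, 3.3]
width: 0.0225
gripper_force: 118.6
clock: 18.55
position: [0.5801, -0.2164, 0.094]
ee_rot: [0.001, 0.476, 0.879, 0.001]
contact_force: [-5.5, 3.6, 12.3]
width: 0.0225
gripper_force: 119.5
[(40, 245, 319), (120, 247, 316), (200, 249, 313), (300, 253, 309), (340, 253, 309), (360, 253, 308)]
yaw now 123.09 d [0.0017 0.0006 0.0002] a [ 0.0011  0.0005 -0.    ]
```

```bash
python3 -m jog '[{"dx":0,"dy":0,"dz":0.003,"ax":0,"ay":0,"az":0,"grip":-1},{"dx":0,"dy":0,"dz":0.005,"ax":0,"ay":0,"az":0,"grip":-1},{"dx":0,"dy":0,"dz":0.005,"ax":0,"ay":0,"az":0,"grip":-1}]';  python3 - <<'E'
from h import *
i,K,W=cam("wrist"); edges(i)
E
```

```text
clock: 18.85
position: [0.5801, -0.2164, 0.0939]
ee_rot: [0.001, 0.476, 0.879, 0.001]
contact_force: [-7.3, 4.8, 14.0]
width: 0.0229
gripper_force: 120.1
[(40, 245, 319), (120, 247, 316), (200, 249, 313), (300, 253, 309), (340, 253, 309), (360, 253, 308)]
```

The force rises with no further travel (TCP 0.0939), so the pin is on its hard stop. I'll lift slowly and check.

```bash
python3 -m jog '[{"dx":0,"dy":0,"dz":-0.02,"ax":0,"ay":0,"az":0,"grip":-1},{"dx":0,"dy":0,"dz":-0.06,"ax":0,"ay":0,"az":0,"grip":-1},{"dx":0,"dy":0,"dz":-0.12,"ax":0,"ay":0,"az":0,"grip":-1},{"dx":0,"dy":0,"dz":-0.2,"ax":0,"ay":0,"az":0,"grip":-1},{"dx":0,"dy":0,"dz":-0.28,"ax":0,"ay":0,"az":0,"grip":-1}]'; python3 -m jog '[{"dx":0,"dy":0,"dz":-0.06,"ax":0,"ay":0,"az":0,"grip":-1},{"dx":0,"dy":0,"dz":-0.1,"ax":0,"ay":0,"az":0,"grip":-1},{"dx":0,"dy":0,"dz":-0.1,"ax":0,"ay":0,"az":0,"grip":-1}]'; python3 - <<'E'
from h import *
i,K,W=cam("wrist"); edges(i); go([.5076,.1508,.18],123.09)
i,K,W=cam("side"); np.savez("side8.npz",i=i,K=K,W=W); f=4
for n in ("side0","side8"):
    g=cv2.resize(cv2.cvtColor(np.load(n+".npz")["i"],cv2.COLOR_RGB2GRAY)[250:335,275:355],None,fx=f,fy=f,interpolation=cv2.INTER_CUBIC)
    N,l,st,ce=cv2.connectedComponentsWithStats((g>150).astype(np.uint8)); print(n,[(st[k,:4]/f+[275,250,0,0]).tolist() for k in range(1,N) if st[k,4]>600])
    q=np.load(n+".npz")["i"]; q=cv2.cvtColor(q,cv2.COLOR_RGB2GRAY); print([int(x) for x in q[290:326,336]],[int(x) for x in q[268:302,314]])
E
```

```text
clock: 19.32
position: [0.5805, -0.2169, 0.1617]
ee_rot: [0.001, 0.476, 0.879, 0.001]
contact_force: [0.5, -0.4, -3.5]
width: 0.0223
gripper_force: 117.8
clock: 19.57
position: [0.582, -0.2176, 0.1892]
ee_rot: [0.004, 0.476, 0.879, 0.001]
contact_force: [-0.0, -0.3, -2.7]
width: 0.0227
gripper_force: 117.8
[(40, 245, 319), (120, 247, 316), (200, 249, 313), (300, 253, 309), (340, 253, 309), (360, 254, 308)]
yaw now 123.09 d [1.3935 0.5574 0.0277] a [0.0019 0.0019 0.    ]
side0 [[275.0, 250.0, 63.25, 14.5], [284.0, 260.5, 18.5, 17.75], [319.0, 265.0, 36.0, 36.75], [303.5, 280.25, 20.0, 19.25], [333.75, 294.25, 9.75, 8.75], [275.0, 295.5, 14.25, 39.5], [325.5, 303.25, 21.25, 20.75]]
[102, 103, 106, 125, 158, 186, 198, 200, 199, 193, 176, 150, 131, 125, 125, 126, 127, 129, 134, 148, 173, 194, 200, 196, 179, 155, 144, 142, 144, 153, 171, 188, 182, 160, 134, 113] [97, 88, 72, 69, 83, 95, 99, 100, 101, 101, 108, 126, 157, 183, 197, 201, 202, 202, 198, 190, 187, 190, 180, 160, 150, 147, 148, 155, 172, 187, 176, 147, 120, 106]
side8 [[275.0, 250.0, 34.0, 14.5], [284.0, 260.5, 18.75, 17.75], [318.75, 264.75, 10.25, 11.75], [303.5, 280.25, 20.0, 19.25], [338.75, 286.25, 16.25, 15.5], [275.0, 295.5, 14.25, 39.5], [325.5, 302.5, 21.25, 21.5]]
[104, 103, 103, 103, 103, 104, 104, 103, 102, 103, 104, 117, 149, 179, 196, 202, 203, 202, 202, 197, 185, 177, 186, 192, 180, 157, 145, 143, 145, 153, 172, 189, 183, 160, 135, 113] [98, 88, 74, 70, 82, 96, 100, 101, 101, 103, 108, 126, 157, 184, 198, 202, 203, 202, 199, 192, 189, 191, 181, 161, 149, 148, 149, 156, 173, 187, 177, 147, 121, 107]
```

```bash
python3 - <<'E'
from h import *
d=np.load("side8.npz"); K,W=d["K"],d["W"]; a=np.linspace(0,2*np.pi,180)
def ed(p,r,z): F=np.array([proj(K,W,[p[0]+r*np.cos(t),p[1]+r*np.sin(t),z]) for t in a]); return F.min(0),F.max(0)
p3=np.array([.611,-.2625]); st=np.array([.0166,.0833])
for k,p in enumerate((p3,p3+st*[-1,1],p3+2*st*[-1,1])):
    fo=ed(p,.024,.04); fo2=ed(p,.024,.044)
    print(3-k,"foot L/R",fo2[0][0].round(2),fo2[1][0].round(2),"bottom",fo[1][1].round(2),fo2[1][1].round(2),"headtop",[(z,ed(p,.011,z)[0][1].round(2)) for z in (.071,.073,.075)],"boss top edge",ed(p,.018,.065)[0][1].round(2))
g=cv2.cvtColor(d["i"],cv2.COLOR_RGB2GRAY).astype(float)
for c,r in ((336,295),(313,272),(293,252)):
    for cc in (c-1,c,c+1):
        col=g[r:r+36,cc]; t=np.interp(150,col[5 if c==336 else 3:16],np.arange(5 if c==336 else 3,16)) if False else None
        up=next(k+(150-col[k])/(col[k+1]-col[k]) for k in range(3,35) if col[k]<150<=col[k+1]); dn=max(k+(col[k]-140)/(col[k]-col[k+1]) for k in range(3,35) if col[k]>=140>col[k+1])
        print(cc,"top",round(r+up,2),"bottom",round(r+dn,2),"h",round(dn-up,2))
E
```

```text
3 foot L/R 324.45 346.06 bottom 324.61 323.37 headtop [(0.071, np.float64(302.64)), (0.073, np.float64(302.0)), (0.075, np.float64(301.36))] boss top edge 302.2
2 foot L/R 302.77 322.89 bottom 299.96 298.74 headtop [(0.071, np.float64(279.76)), (0.073, np.float64(279.14)), (0.075, np.float64(278.51))] boss top edge 279.58
1 foot L/R 283.73 302.57 bottom 278.37 277.18 headtop [(0.071, np.float64(259.7)), (0.073, np.float64(259.09)), (0.075, np.float64(258.48))] boss top edge 259.72
335 top 301.97 bottom 323.56 h 21.59
336 top 302.03 bottom 323.8 h 21.77
337 top 302.16 bottom 323.92 h 21.76
312 top 279.72 bottom 299.08 h 19.36
313 top 279.7 bottom 299.19 h 19.49
314 top 279.77 bottom 299.27 h 19.5
292 top 259.83 bottom 277.82 h 17.99
293 top 259.83 bottom 277.9 h 18.06
294 top 259.97 bottom 278.0 h 18.03
```

The proud boss's profile in the side view now matches its two neighbours to within half a pixel. The stop was felt at the expected home height, with the mallet face at 0.0707 m. I'll carry the mallet back to the clear spot where it stood before.

```bash
python3 -m jog '[{"dx":0.05,"dy":0.02,"dz":0,"ax":0,"ay":0,"az":0,"grip":-1},{"dx":0.15,"dy":0.06,"dz":0,"ax":0,"ay":0,"az":0,"grip":-1},{"dx":0.27,"dy":0.11,"dz":0,"ax":0,"ay":0,"az":0,"grip":-1},{"dx":0.39,"dy":0.16,"dz":0,"ax":0,"ay":0,"az":0,"grip":-1},{"dx":0.51,"dy":0.2,"dz":0,"ax":0,"ay":0,"az":0,"grip":-1}]'; python3 -m jog '[{"dx":0.12,"dy":0.05,"dz":0,"ax":0,"ay":0,"az":0,"grip":-1},{"dx":0.24,"dy":0.1,"dz":0,"ax":0,"ay":0,"az":0,"grip":-1},{"dx":0.36,"dy":0.14,"dz":0,"ax":0,"ay":0,"az":0,"grip":-1},{"dx":0.47,"dy":0.19,"dz":0,"ax":0,"ay":0,"az":0,"grip":-1},{"dx":0.58,"dy":0.23,"dz":0,"ax":0,"ay":0,"az":0,"grip":-1}]'; python3 -m jog '[{"dx":0.1,"dy":0.04,"dz":0,"ax":0,"ay":0,"az":0,"grip":-1},{"dx":0.2,"dy":0.08,"dz":0.04,"ax":0,"ay":0,"az":0,"grip":-1},{"dx":0.27,"dy":0.11,"dz":0.12,"ax":0,"ay":0,"az":0,"grip":-1},{"dx":0.3,"dy":0.12,"dz":0.2,"ax":0,"ay":0,"az":0,"grip":-1},{"dx":0.3,"dy":0.12,"dz":0.25,"ax":0,"ay":0,"az":0,"grip":-1}]'; python3 -m jog '[{"dx":0,"dy":0,"dz":0.08,"ax":0,"ay":0,"az":0,"grip":-1},{"dx":0,"dy":0,"dz":0.16,"ax":0,"ay":0,"az":0,"grip":-1},{"dx":0,"dy":0,"dz":0.24,"ax":0,"ay":0,"az":0,"grip":-1},{"dx":0,"dy":0,"dz":0.28,"ax":0,"ay":0,"az":0,"grip":-1},{"dx":0,"dy":0,"dz":0.28,"ax":0,"ay":0,"az":0,"grip":-1}]'; python3 - <<'E'
from h import *
go([.5076,.1508,.0232],123.09)
E
```

```text
clock: 20.08
position: [0.5511, -0.0801, 0.1853]
ee_rot: [-0.001, 0.477, 0.879, 0.001]
contact_force: [0.6, 0.9, -3.1]
width: 0.0222
gripper_force: 117.8
clock: 20.5
position: [0.5196, 0.0728, 0.1856]
ee_rot: [-0.001, 0.476, 0.879, 0.0]
contact_force: [-0.1, 0.3, -2.3]
width: 0.0227
gripper_force: 117.8
clock: 20.92
position: [0.5022, 0.1522, 0.1215]
ee_rot: [-0.002, 0.475, 0.88, -0.0]
contact_force: [-1.0, -1.3, -4.4]
width: 0.0223
gripper_force: 117.8
clock: 21.33
position: [0.5026, 0.1496, 0.0514]
ee_rot: [-0.002, 0.476, 0.879, -0.002]
contact_force: [-0.7, -0.8, -4.1]
width: 0.0226
gripper_force: 117.9
yaw now 123.1 d [-0.0074  0.0199  0.1128] a [-0.0031 -0.0016  0.0001]
```

```bash
python3 -m jog '[{"dx":0,"dy":0.005,"dz":0.04,"ax":0,"ay":0,"az":0,"grip":-1},{"dx":0,"dy":0.005,"dz":0.07,"ax":0,"ay":0,"az":0,"grip":-1},{"dx":0,"dy":0.005,"dz":0.09,"ax":0,"ay":0,"az":0,"grip":-1},{"dx":0,"dy":0.005,"dz":0.095,"ax":0,"ay":0,"az":0,"grip":-1},{"dx":0,"dy":0.005,"dz":0.095,"ax":0,"ay":0,"az":0,"grip":-1}]'; python3 -m jog '[{"dx":0,"dy":0,"dz":0,"ax":0,"ay":0,"az":0,"grip":-1}]'
```

```text
clock: 21.75
position: [0.5068, 0.1503, 0.0305]
ee_rot: [0.001, 0.477, 0.879, 0.0]
contact_force: [0.3, 0.7, -3.0]
width: 0.0226
gripper_force: 117.9
clock: 21.83
position: [0.5072, 0.1503, 0.031]
ee_rot: [0.001, 0.477, 0.879, 0.001]
contact_force: [-0.2, -0.0, -3.2]
width: 0.0225
gripper_force: 117.9
```

```bash
python3 -m jog '[{"dx":0,"dy":0,"dz":0.01,"ax":0,"ay":0,"az":0,"grip":-1},{"dx":0,"dy":0,"dz":0.02,"ax":0,"ay":0,"az":0,"grip":-1},{"dx":0,"dy":0,"dz":0.027,"ax":0,"ay":0,"az":0,"grip":-1},{"dx":0,"dy":0,"dz":0.029,"ax":0,"ay":0,"az":0,"grip":-1},{"dx":0,"dy":0,"dz":0.029,"ax":0,"ay":0,"az":0,"grip":-1}]'
```

```text
clock: 22.25
position: [0.5068, 0.1503, 0.0234]
ee_rot: [0.001, 0.476, 0.879, 0.0]
contact_force: [0.1, 0.2, -2.1]
width: 0.0223
gripper_force: 118.1
```

```bash
python3 -m jog '[{"dx":0,"dy":0,"dz":0.003,"ax":0,"ay":0,"az":0,"grip":-1},{"dx":0,"dy":0,"dz":0.003,"ax":0,"ay":0,"az":0,"grip":-0.3},{"dx":0,"dy":0,"dz":0.003,"ax":0,"ay":0,"az":0,"grip":0},{"dx":0,"dy":0,"dz":0.003,"ax":0,"ay":0,"az":0,"grip":0.5},{"dx":0,"dy":0,"dz":0.003,"ax":0,"ay":0,"az":0,"grip":1}]'; python3 -m jog '[{"dx":0,"dy":0,"dz":0,"ax":0,"ay":0,"az":0,"grip":1},{"dx":0,"dy":0,"dz":-0.06,"ax":0,"ay":0,"az":0,"grip":1},{"dx":0,"dy":0,"dz":-0.18,"ax":0,"ay":0,"az":0,"grip":1},{"dx":0,"dy":0,"dz":-0.32,"ax":0,"ay":0,"az":0,"grip":1},{"dx":0,"dy":0,"dz":-0.46,"ax":0,"ay":0,"az":0,"grip":1}]'; python3 -m jog '[{"dx":0,"dy":0,"dz":-0.14,"ax":0,"ay":0,"az":0,"grip":1},{"dx":0,"dy":0,"dz":-0.24,"ax":0,"ay":0,"az":0,"grip":1},{"dx":0,"dy":0,"dz":-0.24,"ax":0,"ay":0,"az":0,"grip":1},{"dx":0,"dy":0,"dz":-0.24,"ax":0,"ay":0,"az":0,"grip":1}]'; python3 - <<'E'
from h import *
i,K,W=cam("wrist"); np.savez("w9.npz",i=i,K=K,W=W); mallet(i,K,W)
t=cam("top"); np.savez("top9.npz",i=t[0],K=t[1],W=t[2]); a=np.load("top0.npz")["i"]
df=cv2.absdiff(a,t[0]).max(2)>45; df[345:]=0
n,l,st,ce=cv2.connectedComponentsWithStats(df.astype(np.uint8)); print("\nchanged",[st[k].tolist() for k in range(1,n) if st[k,4]>15])
E
```

```text
clock: 22.67
position: [0.5073, 0.1503, 0.0228]
ee_rot: [0.001, 0.476, 0.879, 0.001]
contact_force: [-0.2, -0.3, 0.2]
width: 0.0653
gripper_force: 0.0
clock: 23.08
position: [0.506, 0.1501, 0.1384]
ee_rot: [-0.0, 0.476, 0.879, -0.0]
contact_force: [0.3, -0.6, -0.5]
width: 0.0853
gripper_force: 0.0
clock: 23.42
position: [0.5076, 0.1504, 0.1994]
ee_rot: [0.002, 0.476, 0.879, 0.002]
contact_force: [-0.3, -0.2, 0.1]
width: 0.0855
gripper_force: 0.0
handle box [ 266   53   28  180 4665]
width [0.022, 0.0226, 0.0224, 0.0222, 0.0229] dir 122.87653
ends [[0.4407, 0.2504], [0.5254, 0.1201]]
dark [ 250  225   60   65 1178] [281.6672326  249.99151104]
223 (np.int64(260), np.int64(299), 6); 229 (np.int64(257), np.int64(302), 6); 235 (np.int64(256), np.int64(303), 36); 241 (np.int64(255), np.int64(303), 36); 247 (np.int64(253), np.int64(305), 33); 253 (np.int64(252), np.int64(307), 29); 259 (np.int64(250), np.int64(308), 28); 265 (np.int64(250), np.int64(309), 30); 271 (np.int64(251), np.int64(308), 13); 277 (np.int64(254), np.int64(305), 14); 283 (np.int64(258), np.int64(300), 6); 289 (np.int64(268), np.int64(291), 7); 295 None; 301 None; 307 None; 313 None; 319 None; 
changed [[244, 218, 52, 56, 1696], [247, 224, 14, 17, 84], [283, 224, 13, 8, 58], [295, 231, 10, 33, 218], [303, 234, 6, 26, 71], [217, 239, 29, 31, 311], [296, 266, 13, 7, 46], [285, 269, 6, 4, 16], [299, 272, 18, 50, 444], [249, 281, 16, 46, 425], [306, 323, 12, 17, 75], [253, 327, 13, 9, 83], [289, 332, 33, 13, 136], [256, 340, 10, 5, 32]]
```

The mallet stands upright on its face at the clear spot. There is time for one close-up check of the driven pin against its neighbour, with the wrist camera at a slant.

```bash
python3 - <<'E'
from h import *
go([.527,-.342,.16],123.09)
E
```

```text
yaw now 123.09 d [-1.6956 -1.0034  0.1468] a [-0.0001 -0.      0.    ]
```

```bash
python3 -m jog '[{"dx":-0.11,"dy":-0.07,"dz":0,"ax":0,"ay":0,"az":0,"grip":1},{"dx":-0.24,"dy":-0.14,"dz":0,"ax":0,"ay":0,"az":0,"grip":1},{"dx":-0.38,"dy":-0.22,"dz":0,"ax":0,"ay":0,"az":0,"grip":1},{"dx":-0.52,"dy":-0.3,"dz":0,"ax":0,"ay":0,"az":0,"grip":1},{"dx":-0.65,"dy":-0.38,"dz":0,"ax":0,"ay":0,"az":0,"grip":1}]'; python3 -m jog '[{"dx":-0.14,"dy":-0.08,"dz":0,"ax":0,"ay":0,"az":0,"grip":1},{"dx":-0.28,"dy":-0.16,"dz":0,"ax":0,"ay":0,"az":0,"grip":1},{"dx":-0.42,"dy":-0.25,"dz":0,"ax":0,"ay":0,"az":0,"grip":1},{"dx":-0.55,"dy":-0.33,"dz":0,"ax":0,"ay":0,"az":0,"grip":1},{"dx":-0.68,"dy":-0.4,"dz":0,"ax":0,"ay":0,"az":0,"grip":1}]'; python3 -m jog '[{"dx":-0.13,"dy":-0.08,"dz":0.02,"ax":0,"ay":0,"az":0,"grip":1},{"dx":-0.25,"dy":-0.15,"dz":0.08,"ax":0,"ay":0,"az":0,"grip":1},{"dx":-0.33,"dy":-0.2,"dz":0.14,"ax":0,"ay":0,"az":0,"grip":1},{"dx":-0.36,"dy":-0.22,"dz":0.15,"ax":0,"ay":0,"az":0,"grip":1},{"dx":-0.36,"dy":-0.22,"dz":0.15,"ax":0,"ay":0,"az":0,"grip":1}]'; python3 -m jog '[{"dx":0,"dy":0,"dz":0,"ax":0,"ay":0,"az":0,"grip":1},{"dx":0,"dy":0,"dz":0,"ax":0,"ay":0,"az":0,"grip":1}]'; python3 - <<'E'
from h import *
i,K,W=cam("wrist"); np.savez("w10.npz",i=i,K=K,W=W)
i2,K2,W2=cam("side"); np.savez("side9.npz",i=i2,K=K2,W=W2)
for n,p in ((3,[.612,-.262]),(2,[.5955,-.179])): print(n,"foot",proj(K,W,[*p,.043]),"head71",proj(K,W,[*p,.071]),"head73",proj(K,W,[*p,.073]))
g=cv2.cvtColor(i,cv2.COLOR_RGB2GRAY)
for n,p in ((3,[.612,-.262]),(2,[.5955,-.179])):
    x,y=map(int,proj(K,W,[*p,.06])); c=g[max(0,y-36):y+36,x-40:x+40]
    print(n,x,y)
    for r in c[::3]: print("".join(" .:-=+*#%@"[min(9,int(q)//26)] for q in r))
E
```

```text
clock: 23.93
position: [0.5146, -0.0393, 0.1956]
ee_rot: [-0.001, 0.476, 0.879, -0.0]
contact_force: [-0.3, -0.2, 0.2]
width: 0.0853
gripper_force: 0.0
clock: 24.35
position: [0.5231, -0.2364, 0.1953]
ee_rot: [-0.002, 0.477, 0.879, 0.001]
contact_force: [0.2, -0.3, -0.0]
width: 0.0856
gripper_force: 0.0
clock: 24.77
position: [0.5262, -0.3413, 0.1565]
ee_rot: [-0.002, 0.478, 0.879, 0.001]
contact_force: [1.5, 0.1, -0.1]
width: 0.0855
gripper_force: 0.0
clock: 24.93
position: [0.5279, -0.3385, 0.1601]
ee_rot: [0.0, 0.476, 0.879, 0.001]
contact_force: [0.1, -0.5, 0.6]
width: 0.085
gripper_force: 0.0
3 foot [417.80620796 184.40976672] head71 [433.27961314 192.51307994] head73 [434.51897211 193.1621235 ]
2 foot [472.77753372  82.20052623] head71 [496.75095501  78.45817535] head73 [498.6936394   78.15491423]
3 426 189
==-=-------=====-===---====---=====--=--=-------===-=====----===------=---------
--==---=-=====-====--====----=+***###%%%%##*===-----====--======----==------=--=
==----=-=====-===-----=*#%######%###############%%%*=----=====-----=----------==
---========-==----+##%#######%%%
[... 2921 characters left out ...]
##%%#=-=*######%%%####################=-------------
#####%*-------------+#%#####%%####%*=-=*##%%%#######*##########*=---------------
#####%%*=---==--====--+#%%%%%###########%%%%%%###############+------------------
###%####%#=-===========-+#%%############%%#############%#*=---------------------
-+#%######%#+=-===========--+##########%###########%%*=------------------==-=:..
-=-+###########%#+============---==+*#########+=-------=---------------===-:.:::
====-+*#%########%%#####%%%%%#########%%%%*=---=-===-=----------------=---:.:::.
=---------=*#%%%%######%%%##########%%*=--=--==-==-===-------------==----=:.::::
=--------=--------=++**###%*+-----------=--==-=--==---------------==-------==---
```

In the close view, the shaded rim of the driven head is 2–3 px wide against 3–4 px on the home neighbour. That is the ratio expected from the viewing angle for equal height (3.7 to 5), with no gap beneath it, so the pin is home. The gripper is clear of everything, so I'll hand in.

```bash
python3 -c "
from rig import manip
print(manip.sign_off())"
```

```text
the job is handed in; nothing more can be done
None
```

I drove the proud pin down to its hard stop with the mallet and set the mallet upright on clear worktop. After one quick stroke the mallet slipped in the grip, so I set it down, regrasped it and pushed the pin home slowly; I left the chipping hammer alone and handed in at about 25 s, but the sign-off returned no verdict.

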